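# Close up the pouch-cell test fixtures with their matching cells and covers

### The job

Get the three pouch-cell test fixtures ready to test: the yellow fixture still needs the yellow-taped cell laid flat in its bed with the tabs on the terminal blocks, and each fixture must be closed with the guard cover of its own colour, down flat on the base plate with its slot over the sockets. The blue cover has been left on the yellow fixture by mistake. Do not squeeze the pouch cell hard, set things down rather than drop them, and leave everything else on the bench where it is.

Things in the scene. Friction and masses are not known exactly. Their poses are not given: they have to be found in the camera images.
- fixture_yellow: yellow cell test fixture, fixed; at the start empty but for the blue cover. Origin: underside, below its cover's centre; +x to its socket end, z up. Seated cell: origin at (-14.5,0,16) mm; seated cover: origin at (0,0,8); +x axes alike; play 3 mm (cell), 4 mm (cover). Clear base x -70..64, y +-43, 8 thick, coloured strip at its -x end; on it a coloured bed x -53..22, y +-31, top z 16.
- fixture_blue: blue fixture, same shape; at the start holds its cell, open. Origin: underside, below its cover's centre; +x to its socket end, z up. Seated cell: origin at (-14.5,0,16) mm; seated cover: origin at (0,0,8); +x axes alike; play 3 mm (cell), 4 mm (cover). On the bed white stops 5 high: foot x -53..-50, sides |y| 26..30 at x -49..-39 and 8..18; mid sides free for fingers.
- fixture_green: green fixture, same shape; at the start holds its cell, open. Origin: underside, below its cover's centre; +x to its socket end, z up. Seated cell: origin at (-14.5,0,16) mm; seated cover: origin at (0,0,8); +x axes alike; play 3 mm (cell), 4 mm (cover). Terminal blocks x 24..53, |y| 2..22, top z 20.3, bolts to z 30; sockets r 4.5 (red +y, black -y) along x 53..74 at y +-12, z 13.4.
- cover_yellow: yellow-handled guard cover: clear hood open below, 122 x 78 x 34 mm, walls 4, about 120 g; upright on the bench. Origin: centre of its lower rim plane; z up, +x to its slotted end. Handle bar along x, centred on top: 60 long, 14 wide (y), z 48..62, on legs |x| 22..30 from the top at z 34; grip it across y.
- cover_green: green-handled guard cover, same shape and size as the yellow one; upright on the bench. Origin: centre of its lower rim plane; z up, +x to its slotted end. 
- cover_blue: blue-handled guard cover, same shape and size as the yellow one; at the start seated on the yellow fixture. Origin: centre of its lower rim plane; z up, +x to its slotted end. 
- slot_yellow (a point): bottom middle of the slotted end wall of the yellow cover, 59 mm along its +x. The slot, 40 mm wide and 14 high, passes over the sockets: the cover seats one way round only
- slot_blue (a point): bottom middle of the slotted end wall of the blue cover, 59 mm along its +x. The slot, 40 mm wide and 14 high, passes over the sockets: the cover seats one way round only
- slot_green (a point): bottom middle of the slotted end wall of the green cover, 59 mm along its +x. The slot, 40 mm wide and 14 high, passes over the sockets: the cover seats one way round only
- cell_yellow: silver pouch cell, 65 (x) x 46 (y) x 11 mm, yellow tape band, about 60 g, flat on the bench. Origin: centre of the underside of the 65 x 46 body; +x to its tabs. Two tabs at the +x end, 14 long, 12 wide, 1.5 thick, y +-12, z 4.5..6. Soft: grip it across its 46 mm width at mid-length, with at most about 40 N.
- tabs_yellow (a point): middle between the tabs of the yellow-taped cell: 39.5 mm along its +x, 5.25 mm up
- cell_blue: pouch cell as the yellow one but with blue tape, already seated in the blue fixture: leave it there. Origin: centre of the underside of the 65 x 46 body; +x to its tabs. 
- cell_green: pouch cell as the yellow one but with green tape, already seated in the green fixture: leave it there. Origin: centre of the underside of the 65 x 46 body; +x to its tabs. 
- solvent_bottle: bystander, leave where it is: white solvent bottle with red cap, r 30, 150 tall, standing; origin at its foot (mm)
- multimeter: bystander, leave where it is: hand multimeter lying on its back, 124 (x) x 64 x 40 high; origin under its centre (mm). Fixed equipment stands all along the bench edge, beyond 0.8 m ahead of the robot and beyond 0.58 m to either side, up to 170 mm tall; a low tray and a stack of plates, up to 30 mm, lie beside the robot base
- round_cell: bystander, leave where it is: blue round cell standing on end between the fixtures, r 10.5, 70 tall; origin at its foot (mm)
- spare_terminal: bystander, leave where it is: spare aluminium terminal block with bolt between the fixtures, 30 x 22, 26 tall; origin under its centre (mm)
- tape_roll: bystander, leave where it is: roll of amber tape lying flat, r 36, 19 high; origin under its centre (mm)
- screwdriver: bystander, leave where it is: screwdriver lying down, 160 long, up to 30 high; origin under its middle (mm)
- washer_jar: bystander, leave where it is: white-capped jar of washers, r 26, 64 tall, standing; origin at its foot (mm)
- wrench: bystander, leave where it is: wrench lying down, 150 long, 10 high; origin under its middle (mm)
Not all that is in view belongs to the job. What is shaped like the cover_yellow but pink is not meant.

How it is judged:
By the outcome, as a careful person would: the job done as asked, in the order asked, and still so for the second after the job is handed in, with the robot touching nothing.
It also fails if it takes over 72 s, if anything falls off the work surface, if the arm or the gripper's body presses on something with over 40 N, if the wrist force passes 120 N, or if a joint passes its speed limit or range.

### The arm

A 6-joint arm with a two-finger parallel gripper is mounted at the origin on the work surface. World frame = base frame: x ahead of the robot, y to its left, z up, the work surface at z = 0. Lengths are in m, angles in rad, forces in N, time in s.
With the tool pointing down it reaches from about 0.325 to 0.875 m from the base axis. Payload 4.4 kg.
Tool frame: the origin (TCP) lies at the very end of the fingers, on their centre line; the grasp point (between the pads) lies 19 mm behind it; z points along the fingers, y is the line along which they close (so a half turn about z gives the same grasp; the last joint's range is limited). The gripper opens to 85 mm and grips with 20 to 120 N. Pads are 22 mm wide; open, the fingers measure 114 mm over their backs; the gripper's body (76 mm by 85 mm) begins 54 mm behind the grasp point. The pads swing forward as they close: fully open they stand 13 mm farther back than shut.
Start: joints at [-1.349, 0.207, 1.542, -0, 1.393, -0.15], TCP at [0.209, -0.536, 0.206] pointing down, gripper open.
Joint ranges: [-2.73, 2.73], [-0.86, 2.22], [0.23, 2.46], [-1.11, 4.25], [0.08, 2.63], [-2.82, 2.82]. Speed limits (rad/s): [2.79, 2.79, 3.14, 3.14, 3.14, 3.14].

### API

Orientations are given as a rotation vector (axis times angle).
In Python, from cell import * gives the robot as it stands. The module is installed in compiled form; this text tells all that it offers.
- The arm moves only by the tool move_arm, never from a script. Its argument "rows" is a list of rows, each a list of 6 numbers: the shift along the world's x, y, z in units of 100 cm (1.0 is 100 cm), then the turn, a rotation vector about the world's x, y, z in units of 120 degrees (1.0 is 120 degrees). A call has 1 to 12 rows; each row shifts and turns the commanded pose from where the row before left it; what a row does not reach is not made up. A row lasts 1/8 s, in which the tool goes at most 62.5 mm and 10.7 degrees, less where a joint would pass 70% of its speed; a pose out of reach is approached as far as the arm can. A call with a number of a shift or a turn outside -1 to 1 is refused whole. A call with a gripper value outside its range is refused whole. "grip" is the opening, from -1 (shut) to 1 (fully open), set as the call begins (left out, the last holds). The fingers move at their own pace and stop on an object; "newtons" is the grip in N (left out, the last holds). Time passes only in rows, so rows that do not move let the fingers close. It gives the time, the measured TCP pose, the force, the opening and the grip force at its end, in the units of the state.
- get_obs(): the state, without advancing time (a new reading comes with each control period).
- capture(name): name is "side" or "top" or "wrist"; returns (picture, depth): 480x640x3 uint8, red, green, blue; 480x640 float32, m along the optical axis (not along the pixel's ray), 0 where there is no reading.
- camera_model(name): a dict with "intrinsics" (3x3 intrinsics, pixels), "k1" (the pictures are not rectified: a ray, as slopes to the right and down, at radius r is drawn at 1 + k1 r^2 times it, then the intrinsics apply), "world_to_cam" (4x4, takes a point from world to camera coordinates). Camera axes: x right, y down, z forward; pixel columns grow to the right and rows downward; lengths in m; the calibration is good to about 2 mm. A picture is of the moment at which its call begins: read the wrist's pose just before it. camera_model takes no time and is no camera call; for the wrist camera it gives the pose at the moment of the call.
- close_job(): hands the job in; it is judged then, once.
The state is a dict: "time_s": time; "joint_pos": joint angles; "joint_velocities": joint speeds; "effort": joint torques, N m; "ee_pos": TCP position; "eef_rot": TCP orientation; "contact_force": force on the tool from outside, world axes, zero at the start; "ft_torque": the same for the moment, N m; "opening": opening from 0.0 (shut) to 1.0 (fully open); "finger_force": force on a finger pad.
Only numpy, scipy, OpenCV 4.12 (cv2) and the standard library are available. Lean on these libraries where they do the work, as an engineer would, in place of code of your own. Each camera call takes 0.05 s, during which the arm holds its last target. There are 200 camera calls.

## Working session

There is one attempt and no reset: what is moved stays moved. The work goes in short steps, Python scripts to look and compute and a tool call to move; the robot and the scene stay as the last step left them, time stands still between calls to the robot, and variables do not carry over. Pictures are saved under pics/ and viewed, at most 10 in all, crops included, and the job is handed in when it is done.

Besides the shell and the picture viewer there is one more tool, called after "Emit:" as name(argument=value, ...) on one line, values as JSON. move_arm: Moves the arm, as the interface text tells. Its arguments: {"type":"object","properties":{"rows":{"type":"array","items":{"type":"array","items":{"type":"number"}}},"grip":{"type":"number"},"newtons":{"type":"number"}},"required":["rows"]}

```bash
mkdir -p pics
python3 - <<'E'
from cell import *
import cv2,numpy as np
o=get_obs();print(o)
for n in("top","side"):
    p,d=capture(n);cv2.imwrite(f"pics/{n}0.png",p[:,:,::-1]);np.savez(f"{n}0.npz",p=p,d=d)
    m=camera_model(n);print(n,m)
E
```

```text
{'time_s': 0.0, 'joint_pos': array([-1.34951583e+00,  2.07456717e-01,  1.54299510e+00,  2.02646526e-05,
        1.39349889e+00, -1.50511481e-01]), 'joint_velocities': array([ 9.61548367e-04, -2.14772169e-05,  5.91696934e-04, -6.80883514e-04,
       -1.51595701e-03, -7.36143791e-04]), 'effort': array([-1.53309566e-04, -3.83036077e+01, -2.91595495e+01, -3.34906472e-04,
        1.04908337e-02, -1.65220985e-05]), 'ee_pos': array([ 0.20869356, -0.5348948 ,  0.20468548]), 'eef_rot': array([-3.08515065e+00, -5.80210405e-01,  9.96567926e-05]), 'contact_force': array([ 0.39250697,  0.2806627 , -0.60251643]), 'ft_torque': array([0.0134194 , 0.00246762, 0.03029759]), 'finger_force': 0.0, 'opening': 1.0022564095992734}
top {'intrinsics': array([[465.1884194 ,   0.        , 322.09244644],
       [  0.        , 465.1884194 , 246.6835331 ],
       [  0.        ,   0.        ,   1.        ]]), 'k1': -0.013614974055561713, 'world_to_cam': array([[-0.00656669, -0.99987455, -0.01441392,  0.00975121],
       [-0.99888989,  0.00723125, -0.04654786,  0.45942501],
       [ 0.04664625,  0.01409225, -0.99881206,  1.21303527],
       [ 0.        ,  0.        ,  0.        ,  1.        ]])}
side {'intrinsics': array([[530.81172486,   0.        , 318.82386311],
       [  0.        , 530.81172486, 236.99425379],
       [  0.        ,   0.        ,   1.        ]]), 'k1': 0.020568101039950378, 'world_to_cam': array([[-0.77665277, -0.62986626,  0.0088864 ,  0.37093817],
       [-0.41648009,  0.50285228, -0.75741925,  0.22936124],
       [ 0.47260428, -0.59195277, -0.65286837,  1.02275095],
       [ 0.        ,  0.        ,  0.        ,  1.        ]])}
```

View pics/top0.png

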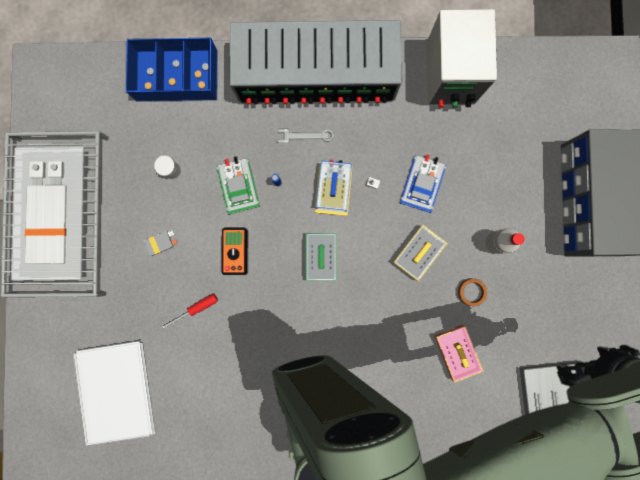

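View pics/side0.png

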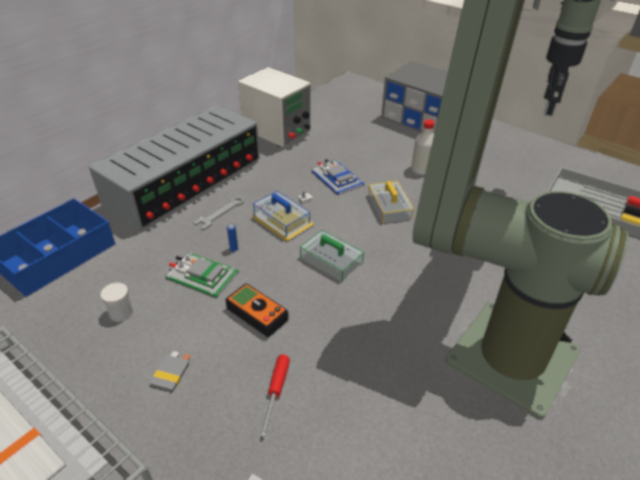

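```bash
cat > h.py <<'E'
from cell import *
import cv2,numpy as np
from scipy.spatial.transform import Rotation as R
def rays(m,uv):
    K=m["intrinsics"];uv=np.asarray(uv,float).reshape(-1,2)
    d=(uv-K[:2,2])/[K[0,0],K[1,1]];s=d.copy()
    for _ in range(8): s=d/(1+m["k1"]*(s**2).sum(1,keepdims=True))
    return np.c_[s,np.ones(len(s))]
def onplane(m,uv,z):
    W=m["world_to_cam"];r=rays(m,uv)@W[:3,:3];c=-W[:3,:3].T@W[:3,3]
    return c+r*((z-c[2])/r[:,2])[:,None]
def depthpts(m,d):
    W=m["world_to_cam"];v,u=np.mgrid[:480,:640]
    P=rays(m,np.c_[u.ravel(),v.ravel()])*d.ravel()[:,None]
    return ((P-W[:3,3])@W[:3,:3]).reshape(480,640,3)
def project(m,P):
    W=m["world_to_cam"];c=np.atleast_2d(P)@W[:3,:3].T+W[:3,3];s=c[:,:2]/c[:,2:]
    s=s*(1+m["k1"]*(s**2).sum(1,keepdims=True));K=m["intrinsics"]
    return s*[K[0,0],K[1,1]]+K[:2,2]
HUE={"y":(20,33),"g":(55,85),"b":(105,125)}
def mask(p,c,smin=120,vmin=60):
    h=cv2.cvtColor(p,cv2.COLOR_RGB2HSV);lo,hi=HUE[c]
    return cv2.inRange(h,(lo,smin,vmin),(hi,255,255))
def blobs(mk,amin):
    n,l,s,c=cv2.connectedComponentsWithStats(mk,connectivity=8)
    return [(l==i,s[i,4],c[i]) for i in range(1,n) if s[i,4]>=amin]
def rect(uvz):   # min-area rect of world points: centre, long side, short side, long-axis angle deg
    (c,(w,h),a)=cv2.minAreaRect(np.float32(uvz[:,:2]*1000))
    if w<h:w,h,a=h,w,a+90
    return np.round(c,1),round(w,1),round(h,1),round((a+90)%180-90,1)
E
python3 - <<'E'
from h import *
f=np.load("top0.npz");p,d=f["p"],f["d"];m=camera_model("top")
X=depthpts(m,d);print("bench z",np.median(X[280:300,100:140,2]))
roi=np.zeros((480,640),np.uint8);roi[150:300,130:470]=255
for c in"ygb":
    for b,a,cc in blobs(mask(p,c)&roi,25):
        Q=X[b];print(c,a,cc.round(),"z",np.percentile(Q[:,2],[10,50,90]).round(3),"med",np.median(Q,0).round(3))
cv2.imwrite("pics/topc.png",cv2.resize(p[140:290,130:460,::-1],None,fx=2.4,fy=2.4,interpolation=cv2.INTER_CUBIC))
E
```

```text
bench z 0.00020945343206733977
y 82 [330. 212.] z [0.005 0.009 0.012] med [ 0.551 -0.014  0.009]
y 88 [154. 245.] z [0.009 0.012 0.015] med [0.467 0.452 0.012]
y 132 [422. 252.] z [0.057 0.061 0.064] med [ 0.442 -0.245  0.061]
g 131 [240. 191.] z [0.015 0.025 0.03 ] med [0.603 0.218 0.025]
g 48 [243. 209.] z [0.006 0.009 0.011] med [0.562 0.216 0.009]
g 88 [320. 256.] z [0.06  0.062 0.065] med [0.432 0.01  0.062]
b 51 [408. 177.] z [-0.001  0.007  0.011] med [ 0.644 -0.223  0.007]
b 102 [333. 184.] z [0.066 0.07  0.073] med [ 0.614 -0.023  0.07 ]
b 50 [276. 181.] z [0.017 0.056 0.069] med [0.626 0.121 0.056]
b 161 [421. 189.] z [0.014 0.023 0.029] med [ 0.607 -0.247  0.023]
b 79 [416. 206.] z [0.005 0.009 0.012] med [ 0.565 -0.242  0.009]
```

View pics/topc.png

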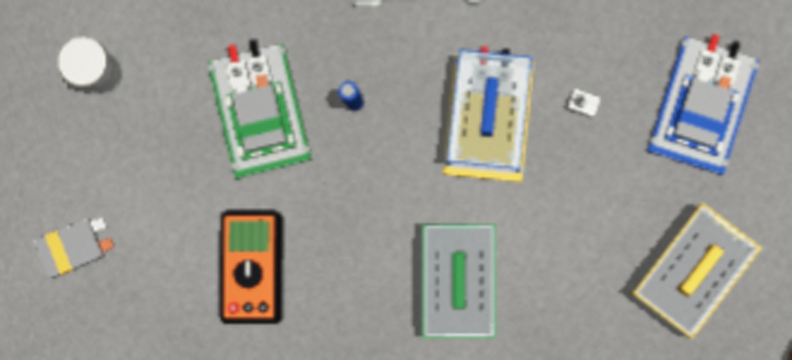

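Emit:
move_arm(rows=[[0.028,0.042,0.018,0,0,-0.021],[0.028,0.042,0.018,0,0,-0.021],[0.028,0.042,0.018,0,0,-0.021],[0.028,0.042,0.018,0,0,-0.021],[0.028,0.042,0.018,0,0,-0.021],[0.028,0.042,0.018,0,0,-0.021],[0.028,0.042,0.018,0,0,-0.021],[0.028,0.042,0.018,0,0,-0.021],[0.028,0.042,0.018,0,0,-0.021],[0.028,0.042,0.018,0,0,-0.021],[0,0,0,0,0,0]], grip=0)

```text
time_s: 1.48
ee_pos: [0.4905, -0.1132, 0.3871]
eef_rot: [3.14, -0.098, 0.004]
contact_force: [0.7, -0.1, -0.0]
opening: 0.497
finger_force: 0.0
```

Run:
```python
from h import *
m=camera_model("wrist");p,d=capture("wrist");np.savez("w1.npz",p=p,d=d,**{k:np.array(v) for k,v in m.items()})
print(m,(d>0).mean(),get_obs()["ee_pos"],get_obs()["eef_rot"])
s=np.load("side0.npz")["p"]
a=cv2.resize(s[160:290,235:425],(585,400),interpolation=cv2.INTER_CUBIC)
cv2.imwrite("pics/w1.png",p[:,:,::-1])
cv2.imwrite("pics/sc.png",a[:,:,::-1])
```

```text
{'intrinsics': array([[345.76319483,   0.        , 321.76845857],
       [  0.        , 345.76319483, 245.2098863 ],
       [  0.        ,   0.        ,   1.        ]]), 'k1': -0.05948343468107424, 'world_to_cam': array([[-6.17135553e-02, -9.98093864e-01, -2.76977590e-04,
        -8.28426223e-02],
       [-9.52406539e-01,  5.88056399e-02,  2.99104800e-01,
         3.80580656e-01],
       [-2.98518378e-01,  1.87226159e-02, -9.54220227e-01,
         7.01032794e-01],
       [ 0.00000000e+00,  0.00000000e+00,  0.00000000e+00,
         1.00000000e+00]])} 0.996123046875 [ 0.48936767 -0.11461035  0.3859511 ] [ 3.13943349e+00 -1.01266856e-01  3.13169740e-05]
```

View pics/w1.png

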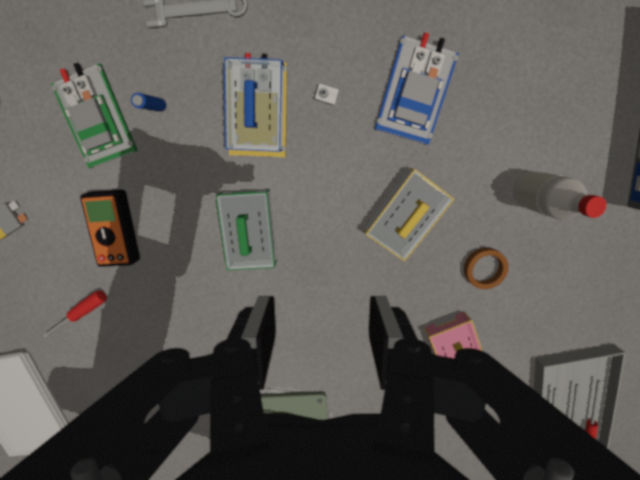

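View pics/sc.png

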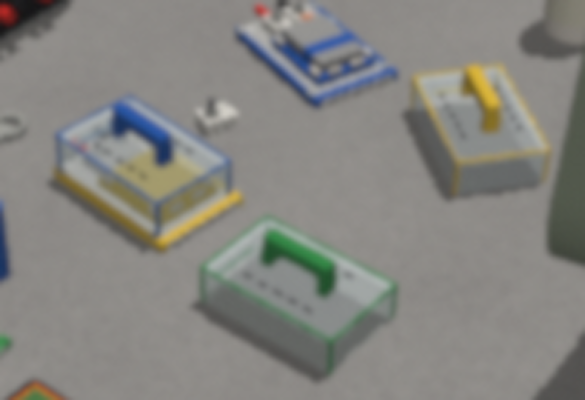

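Run:
```python
from h import *
f=np.load("w1.npz");p,d=f["p"],f["d"];m={k:f[k] for k in("intrinsics","k1","world_to_cam")}
t=np.load("top0.npz");mt=camera_model("top")
for nm,P,D,M in(("wrist",p,d,m),("top",t["p"],t["d"],mt)):
    X=depthpts(M,D);print(nm,"bench",np.median(X[(X[...,2]<.004)&(X[...,2]>-.01)][:,2]).round(4))
    for c,c0,h in(("b",(.614,-.023),.07),("y",(.442,-.245),.062),("g",(.432,.01),.062)):
        k=(mask(P,c,90,40)>0)&(np.hypot(X[...,0]-c0[0],X[...,1]-c0[1])<.06)&(X[...,2]>h-.006)
        v,u=np.nonzero(k);q=onplane(M,np.c_[u,v],h)
        print("handle",c,k.sum(),rect(q),q.mean(0).round(4),"z",np.median(X[k][:,2]).round(4))
    # cover tops: depth plane around the covers
    # fixtures: base+bed footprints by height
    for n,c0 in(("yel",(.605,-.02)),("blu",(.61,-.245)),("grn",(.605,.22)),("cellY",(.465,.44)),("covY",(.442,-.245)),("covG",(.432,.01))):
        lo=.003
        k=((X[...,2]>lo)&(np.hypot(X[...,0]-c0[0],X[...,1]-c0[1])<.1)).astype(np.uint8)
        bl=blobs(k,60)
        if bl:
            b=max(bl,key=lambda b:b[1])[0];print(n,b.sum(),rect(X[b]))
s=np.load("side0.npz")["p"]
out=[]
for (r,c) in((225,290),(175,360)):
    g=s[r:r+60,c:c+75];g=cv2.resize(g,None,fx=5,fy=5,interpolation=cv2.INTER_CUBIC)
    g=np.clip((g.astype(float)-60)*1.9,0,255).astype(np.uint8);out.append(g)
cv2.imwrite("pics/ends.png",np.hstack(out)[:,:,::-1])
```

```text
wrist bench -0.0001
handle b 436 (array([616.3, -25.1]), 57.7, 13.1, -6.3) [ 0.6165 -0.0251  0.07  ] z 0.0695
handle y 381 (array([ 442.6, -244.6]), 59.0, 14.6, -38.5) [ 0.443  -0.2449  0.062 ] z 0.0616
handle g 323 (array([434.3,   8.7]), 57.4, 13.7, -1.7) [0.435  0.0085 0.062 ] z 0.0617
yel 6009 (array([617.6, -25.2]), 143.9, 85.7, -7.3)
blu 5763 (array([ 629.5, -262.8]), 145.5, 88.4, -18.3)
grn 5116 (array([627.7, 232. ]), 144.5, 89.1, 13.3)
cellY 653 (array([475.5, 431.9]), 74.2, 47.0, -66.9)
covY 11142 (array([ 487.9, -165.2]), 34.0, 16.8, -35.4)
covG 4079 (array([432.1,  10.1]), 123.9, 78.4, -0.2)
top bench -0.0002
handle b 107 (array([617.1, -24.2]), 57.0, 12.2, -7.5) [ 0.6181 -0.0245  0.07  ] z 0.0699
handle y 126 (array([ 441.8, -245.6]), 58.0, 13.8, -38.8) [ 0.4419 -0.2456  0.062 ] z 0.0613
handle g 118 (array([758. , -27.8]), 594.6, 401.9, -39.8) [0.4497 0.0024 0.062 ] z 0.0621
yel 1746 (array([620.7, -25.3]), 153.6, 91.7, -6.4)
blu 1648 (array([ 629.5, -260. ]), 146.1, 97.2, -14.3)
grn 1675 (array([627.1, 230.5]), 148.7, 92.8, 13.3)
cellY 516 (array([476.2, 437.7]), 86.1, 58.0, -62.7)
covY 1546 (array([ 445.4, -252.2]), 143.1, 91.9, -36.9)
covG 1504 (array([434.1,  12.3]), 129.5, 90.0, -0.1)
```

View pics/ends.png

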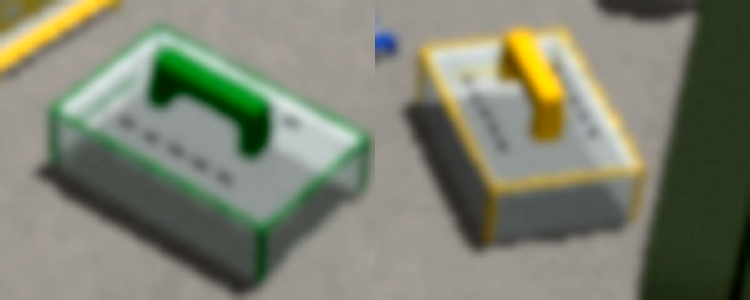

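Emit:
move_arm(rows=[[0.025,-0.01,-0.04,0,0,0],[0.025,-0.01,-0.04,0,0,0],[0.025,-0.01,-0.04,0,0,0],[0,0,0,0,0,0]])

```text
time_s: 2.02
ee_pos: [0.5606, -0.1464, 0.2596]
eef_rot: [-3.136, 0.11, 0.018]
contact_force: [-0.2, -0.3, -0.4]
opening: 0.5
finger_force: 0.0
```

```bash
cat >> h.py <<'E'
def snap(f):
    m=camera_model("wrist");p,d=capture("wrist");np.savez(f,p=p,d=d,**{k:np.array(v) for k,v in m.items()});return m,p,d
def load(f):
    z=np.load(f);return {k:z[k] for k in("intrinsics","k1","world_to_cam")},z["p"],z["d"]
def fixfit(X,c0,th0,r=.095):
    """base plate: two long-side lines and the -x end, by robust edge fits in the fixture frame -> origin, yaw"""
    k=((X[...,2]>.0045)&(X[...,2]<.05)&(np.hypot(X[...,0]-c0[0],X[...,1]-c0[1])<r)).astype(np.uint8)
    k=cv2.morphologyEx(k,cv2.MORPH_OPEN,np.ones((5,5)));b=max(blobs(k,60),key=lambda b:b[1])[0]
    P=X[b][:,:2];c=np.array(c0[:2]);th=np.radians(th0)
    for _ in range(4):
        Rm=np.array([[np.cos(th),-np.sin(th)],[np.sin(th),np.cos(th)]]);q=(P-c)@Rm
        bins=np.arange(-.055,.05,.003);hi=[];lo=[]
        for a in bins:
            s=q[(q[:,0]>=a)&(q[:,0]<a+.003)]
            if len(s)>8: hi.append((a+.0015,s[:,1].max()));lo.append((a+.0015,s[:,1].min()))
        hi,lo=np.array(hi),np.array(lo)
        mid=np.median((hi[:,1]+lo[:,1])/2);sl=np.median([np.polyfit(hi[:,0],hi[:,1],1)[0],np.polyfit(lo[:,0],lo[:,1],1)[0]])
        ends=[q[(q[:,1]>=a)&(q[:,1]<a+.003),0] for a in np.arange(-.035,.034,.003)]
        e0=np.median([s.min() for s in ends if len(s)>8])
        s2=[q[(abs(q[:,1])>s)&(abs(q[:,1])<s+.003),0].max() for s in(.026,.029,.032,.035)];e1=np.median(s2)
        c=c+Rm@np.array([(e0+e1)/2+.003,mid]);th+=np.arctan(sl)
    return c.round(4),np.degrees(th).round(2),"len %.1f wid %.1f"%((e1-e0)*1e3,np.median(hi[:,1]-lo[:,1])*1e3)
E
python3 - <<'E'
from h import *
o=get_obs();print(o["ee_pos"],o["eef_rot"],o["joint_pos"].round(3))
m,p,d=snap("w2.npz");cv2.imwrite("pics/w2.png",p[:,:,::-1])
m1,p1,d1=load("w1.npz")
X1=depthpts(m1,d1);X=depthpts(m,d)
for n,x in(("w1",X1),("w2",X)):
    for nm,c,t in(("Y",(.616,-.025),-6.5),("B",(.628,-.26),-15),("G",(.626,.23),13.3)):
        try:print(n,nm,fixfit(x,c,t))
        except Exception as e:print(n,nm,repr(e))
for nm,M,P,x in(("w1",m1,p1,X1),("w2",m,p,X)):
  for c,c0,h in(("b",(.616,-.025),.07),("y",(.442,-.245),.062)):
    k=(mask(P,c,90,40)>0)&(np.hypot(x[...,0]-c0[0],x[...,1]-c0[1])<.045)&(x[...,2]>h-.006)
    v,u=np.nonzero(k)
    if len(v)>20:q=onplane(M,np.c_[u,v],h);print(nm,"handle",c,k.sum(),rect(q),q.mean(0).round(4))
E
```

```text
[ 0.56063294 -0.14641686  0.25957486] [-3.1357781   0.110155    0.01822728] [-4.040e-01  1.890e-01  1.452e+00 -1.000e-03  1.513e+00  1.237e+00]
w1 Y (array([ 0.6152, -0.0258]), np.float64(-6.52), 'len 130.9 wid 81.9')
w1 B (array([ 0.6274, -0.2619]), np.float64(-18.44), 'len 134.0 wid 85.6')
w1 G (array([0.6261, 0.2313]), np.float64(13.26), 'len 133.7 wid 86.5')
w2 Y (array([ 0.6192, -0.0263]), np.float64(-6.3), 'len 123.3 wid 82.3')
w2 B (array([ 0.6278, -0.2621]), np.float64(-18.48), 'len 133.4 wid 86.2')
w2 G (array([0.6243, 0.2133]), np.float64(-13.31), 'len 131.8 wid 64.0')
w1 handle b 436 (array([616.3, -25.1]), 57.7, 13.1, -6.3) [ 0.6165 -0.0251  0.07  ]
w1 handle y 381 (array([ 442.6, -244.6]), 59.0, 14.6, -38.5) [ 0.443  -0.2449  0.062 ]
w2 handle b 740 (array([617.3, -26.2]), 57.4, 14.2, -6.0) [ 0.6183 -0.0261  0.07  ]
w2 handle y 459 (array([ 449. , -248.5]), 48.0, 16.1, -38.3) [ 0.4492 -0.2489  0.062 ]
```

View pics/w2.png

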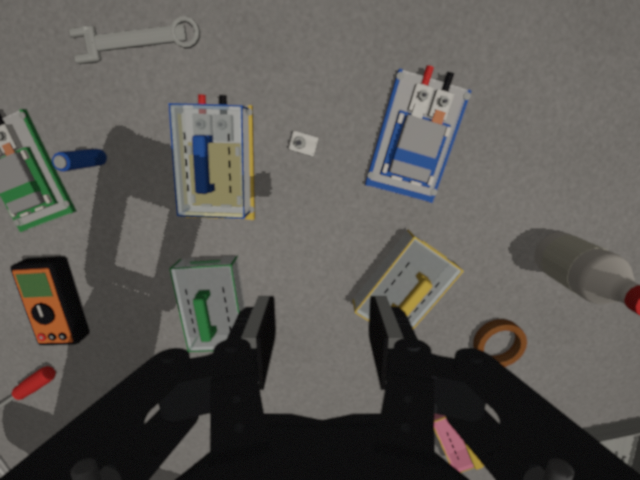

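Emit:
move_arm(rows=[[0.019,0.04,-0.03,0,0,-0.01],[0.019,0.04,-0.03,0,0,-0.01],[0.018,0.041,-0.03,0,0,0],[0,0,-0.04,0,0,0],[0,0,0,0,0,0],[0,0,0,0,0,0]])

```text
time_s: 2.82
ee_pos: [0.6211, -0.0258, 0.1389]
eef_rot: [3.136, -0.174, 0.006]
contact_force: [-0.7, -0.9, -0.6]
opening: 0.5
finger_force: 0.0
```

```bash
cat > st.py <<'E'
from h import *
import sys
def st():
    o=get_obs();M=R.from_rotvec(o["eef_rot"]).as_matrix()
    print("ee",(o["ee_pos"]*1000).round(1),"yaw",np.degrees(np.arctan2(M[1,0],M[0,0])).round(2),"toolz",M[:,2].round(4),"F",o["contact_force"].round(1),"open",round(float(o["opening"]),3),"ff",round(float(o["finger_force"]),1),"q",o["joint_pos"].round(2),"t",o["time_s"])
    return o["ee_pos"],M
if __name__=="__main__":
    e,M=st()
    if len(sys.argv)>1:
        x,y,z,a=map(float,sys.argv[1:]);y0=np.degrees(np.arctan2(M[1,0],M[0,0]))
        da=(a-y0+180)%360-180
        # level the tool at the same time
        Rt=R.from_euler("z",a,degrees=True).as_matrix()@np.diag([1,-1,-1])
        print("shift",(np.array([x,y,z])-e).round(4),"yaw turn",round(da/120,4),"full turn",(R.from_matrix(Rt@M.T).as_rotvec(degrees=True)/120).round(4))
E
python3 st.py .6168 -.0257 .045 -6.3
```

```text
ee [621.1 -25.8 138.9] yaw -6.36 toolz [ 4.e-03 -9.e-04 -1.e+00] F [-0.7 -0.9 -0.6] open 0.5 ff 0.0 q [-0.18  0.36  1.49 -0.    1.29  1.5 ] t 2.825
shift [-0.0043  0.0001 -0.0939] yaw turn 0.0005 full turn [0.0004 0.0019 0.0005]
```

Emit:
move_arm(rows=[[-0.0043,0,-0.045,0,0.002,0],[0,0,-0.035,0,0,0],[0,0,-0.014,0,0,0],[0,0,0,0,0,0]])

```text
time_s: 3.32
ee_pos: [0.6163, -0.0254, 0.043]
eef_rot: [3.136, -0.174, -0.005]
contact_force: [-0.4, 0.6, 0.2]
opening: 0.501
finger_force: 0.0
```

Emit:
move_arm(rows=[[0,0,0,0,0,0],[0,0,0,0,0,0],[0,0,0,0,0,0],[0,0,0,0,0,0]], grip=-1, newtons=40)

```text
time_s: 3.82
ee_pos: [0.6176, -0.0244, 0.0439]
eef_rot: [-3.137, 0.172, -0.0]
contact_force: [1.3, 2.6, 6.3]
opening: 0.128
finger_force: 40.1
```

Emit:
move_arm(rows=[[0,0,0.015,0,0,0],[0,0,0.03,0,0,0],[0,0,0.04,0,0,0],[0.001,-0.02,0.02,0,0,-0.01],[0.002,-0.04,0,0,0,-0.018],[0.002,-0.04,0,0,0,-0.018],[0.002,-0.04,0,0,0,-0.018],[0.002,-0.04,0,0,0,-0.018],[0.002,-0.04,0,0,0,-0.018],[0,-0.0165,0,0,0,0],[0,0,0,0,0,0],[0,0,0,0,0,0]])

```text
time_s: 5.32
ee_pos: [0.6263, -0.2596, 0.1466]
eef_rot: [-3.101, 0.497, 0.008]
contact_force: [0.1, -0.2, -1.5]
opening: 0.124
finger_force: 39.1
```

```bash
python3 - <<'E'
from h import *
from st import st
st();m,p,d=snap("w3.npz");X=depthpts(m,d)
h=.062+.043-.037+.090
k=(mask(p,"b",90,40)>0)&(X[...,2]>.11)
v,u=np.nonzero(k);print(k.sum(),np.median(X[k],0).round(4),np.percentile(X[k][:,2],[10,90]).round(3))
# view of green and yellow fixture refit
for nm,c,t in(("Y",(.6165,-.0256),-6.5),("B",(.6276,-.262),-18.4)):
    try:print(nm,fixfit(X,c,t))
    except Exception as e:print(nm,repr(e))
s,_=capture("side");cv2.imwrite("pics/s3.png",s[:,:,::-1])
E
python3 st.py .628 -.262 .11 -18.45
```

```text
ee [ 626.3 -259.6  146.6] yaw -18.22 toolz [-0.0051  0.0022 -1.    ] F [ 0.1 -0.2 -1.5] open 0.124 ff 39.1 q [-0.52  0.47  1.32 -0.    1.36  1.37] t 5.325
5746 [ 0.6405 -0.2641  0.171 ] [0.144 0.173]
Y (array([ 0.6161, -0.024 ]), np.float64(-6.16), 'len 133.3 wid 87.0')
B (array([ 0.6938, -0.279 ]), np.float64(65.1), 'len 40.6 wid 28.0')
ee [ 626.6 -259.5  146.8] yaw -18.19 toolz [-0.0046  0.0015 -1.    ] F [ 0.3 -0.3 -1.9] open 0.12 ff 39.1 q [-0.52  0.47  1.32 -0.    1.36  1.37] t 5.425
shift [ 0.0014 -0.0025 -0.0368] yaw turn -0.0022 full turn [-0.0007 -0.0022 -0.0022]h.py:47: RankWarning: Polyfit may be poorly conditioned
  mid=np.median((hi[:,1]+lo[:,1])/2);sl=np.median([np.polyfit(hi[:,0],hi[:,1],1)[0],np.polyfit(lo[:,0],lo[:,1],1)[0]])
h.py:47: RankWarning: Polyfit may be poorly conditioned
  mid=np.median((hi[:,1]+lo[:,1])/2);sl=np.median([np.polyfit(hi[:,0],hi[:,1],1)[0],np.polyfit(lo[:,0],lo[:,1],1)[0]])
```

Run:
```python
from h import *
m,p,d=load("w3.npz");X=depthpts(m,d)
k=(mask(p,"b",90,40)>0)&(X[...,2]>.166)
b=max(blobs(k.astype(np.uint8),20),key=lambda b:b[1])[0];v,u=np.nonzero(b)
print(b.sum(),np.median(X[b][:,2]),rect(onplane(m,np.c_[u,v],.172)),"rows",v.min(),v.max())
k=(X[...,2]>.135)&(X[...,2]<.16)&(np.hypot(X[...,0]-.63,X[...,1]+.26)<.1);print(k.sum(),rect(X[k]))
```

```text
3093 0.17229564459629906 (array([ 627.1, -260.2]), 60.3, 13.5, -18.0) rows 247 364
20573 (array([ 625.5, -259.3]), 122.6, 79.2, -18.3)
```

Emit:
move_arm(rows=[[0.001,-0.002,-0.02,0,-0.002,-0.003],[0,0,-0.04,0,0,0],[0,0,-0.025,0,0,0],[0,0,-0.01,0,0,0],[0,0,-0.004,0,0,0],[0,0,-0.003,0,0,0],[0,0,0,0,0,0]])

```text
time_s: 6.3
ee_pos: [0.6283, -0.2635, 0.046]
eef_rot: [-3.1, 0.509, -0.003]
contact_force: [-0.9, -0.7, -2.1]
opening: 0.127
finger_force: 39.1
```

```bash
python3 st.py .628 -.262 .044 -18.45
```

```text
ee [ 628.3 -263.5   46. ] yaw -18.65 toolz [ 0.0017 -0.     -1.    ] F [-0.9 -0.7 -2.1] open 0.127 ff 39.1 q [-0.52  0.58  1.38  0.    1.18  1.37] t 6.3
shift [-0.0003  0.0015 -0.002 ] yaw turn 0.0017 full turn [0.     0.0008 0.0017]
```

Emit:
move_arm(rows=[[0,0.0012,-0.001,0,0,0],[0,0,-0.001,0,0,0],[0,0,-0.001,0,0,0],[0,0,0,0,0,0]])

```text
time_s: 6.8
ee_pos: [0.6285, -0.2615, 0.0439]
eef_rot: [-3.099, 0.509, -0.002]
contact_force: [-1.5, 3.3, 6.5]
opening: 0.119
finger_force: 42.2
```

```bash
python3 st.py .628 -.262 .044 -18.45
```

```text
ee [ 628.5 -261.5   43.9] yaw -18.64 toolz [ 0.0018  0.0013 -1.    ] F [-1.5  3.3  6.5] open 0.119 ff 42.2 q [-0.52  0.58  1.38  0.    1.18  1.37] t 6.8
shift [-0.0005 -0.0005  0.0001] yaw turn 0.0016 full turn [-0.0006  0.0009  0.0016]
```

Emit:
move_arm(rows=[[0,0,0,0,0,0],[0,0,0,0,0,0],[0,0,0.01,0,0,0],[0,0,0.05,0,0,0],[0,0.02,0.05,0,0,0.05],[-0.01,0.05,0.03,0,0,0.08],[-0.011,0.051,0.015,0,0,0.08],[-0.011,0.051,0.005,0,0,0.08],[-0.011,0.051,0.005,0,0,0.08],[-0.011,0.051,0.005,0,0,0.08],[-0.011,0.051,0.005,0,0,0.08],[-0.011,0.051,0.005,0,0,0.08]], grip=0)

```text
time_s: 8.3
ee_pos: [0.5513, 0.1154, 0.2229]
eef_rot: [2.789, 1.447, 0.001]
contact_force: [0.5, 0.2, 0.4]
opening: 0.501
finger_force: 0.0
```

Emit:
move_arm(rows=[[-0.011,0.051,0,0,0,0.08],[-0.011,0.051,0,0,0,0.08],[-0.011,0.051,0,0,0,0.08],[-0.011,0.051,0,0,0,0.08],[-0.011,0.051,0,0,0,0.08],[-0.008,0.046,0,0,0,0.08],[0,0,0,0,0,0.08],[0,0,0,0,0,0],[0,0,0,0,0,0]], grip=1)

```text
time_s: 9.43
ee_pos: [0.4888, 0.4145, 0.2222]
eef_rot: [1.533, 2.742, -0.001]
contact_force: [0.2, 0.2, -0.2]
opening: 1.001
finger_force: 0.0
```

Run:
```python
from h import *
from st import st
st();m,p,d=snap("w4.npz");X=depthpts(m,d);cv2.imwrite("pics/w4.png",p[:,:,::-1])
near=np.hypot(X[...,0]-.475,X[...,1]-.434)<.07
k=((X[...,2]>.0075)&(X[...,2]<.016)&near).astype(np.uint8)
k=cv2.morphologyEx(k,cv2.MORPH_OPEN,cv2.getStructuringElement(2,(21,21)))  # drops the tabs
b=max(blobs(k,200),key=lambda b:b[1])[0];v,u=np.nonzero(b)
print("body",b.sum(),np.median(X[b][:,2]).round(4),rect(onplane(m,np.c_[u,v],.011)),X[b].mean(0).round(4))
t=(mask(p,"y",90,40)>0)&near;v,u=np.nonzero(t);print("tape",t.sum(),rect(onplane(m,np.c_[u,v],.011)))
tp,td=capture("top");np.savez("top4.npz",p=tp,d=td);M=camera_model("top");T=depthpts(M,td)
t=(mask(tp,"b",90,40)>0)&(np.hypot(T[...,0]-.627,T[...,1]+.262)<.06)&(T[...,2]>.062);v,u=np.nonzero(t)
print("blue handle",t.sum(),np.median(T[t][:,2]),rect(onplane(M,np.c_[u,v],.07)))
```

```text
ee [488.8 414.5 222.2] yaw 121.57 toolz [-3.e-04 -6.e-04 -1.e+00] F [ 0.2  0.2 -0.2] open 1.001 ff 0.0 q [ 0.57  0.33  1.35 -0.    1.46  0.02] t 9.425
body 2311 0.0112 (array([471.7, 442.5]), 65.0, 46.2, -67.2) [0.4708 0.4438 0.0112]
tape 585 (array([456.1, 341.1]), 258.0, 45.9, 84.1)
blue handle 118 0.06967056358251789 (array([ 627.6, -259.6]), 59.5, 13.5, -19.2)
```

View pics/w4.png

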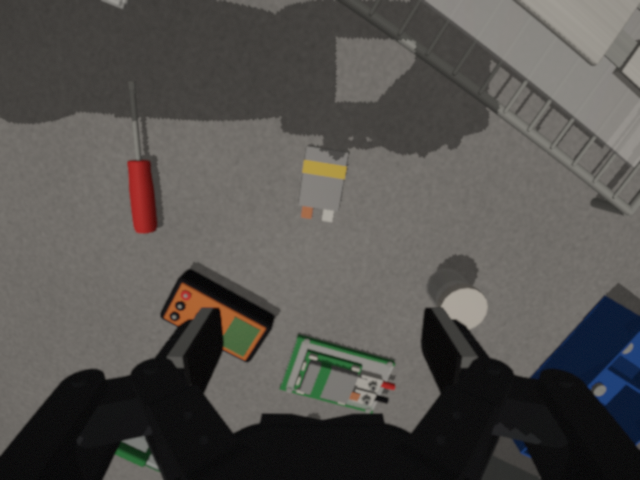

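```bash
python3 - <<'E'
from h import *
for f,e in(("w4.npz",(.4888,.4145,.2222)),("w2.npz",(.5606,-.1464,.2596)),("w1.npz",(.4894,-.1146,.386)),("w3.npz",(.6266,-.2595,.1467))):
    m,p,d=load(f);X=depthpts(m,d)
    k=(np.hypot(X[...,0]-e[0],X[...,1]-e[1])<.08)&(X[...,2]>e[2]-.03)&(p.max(2)<90)
    z=X[k][:,2]-e[2];print(f,k.sum(),np.percentile(z,[.5,1,2,5,20]).round(4))
E
python3 st.py .4717 .4425 .0 112.8
```

```text
w4.npz 56873 [0.0429 0.0454 0.0495 0.0596 0.09  ]
w2.npz 56650 [0.0338 0.0373 0.0432 0.0567 0.0824]
w1.npz 56576 [0.035  0.0383 0.0443 0.0579 0.0836]
w3.npz 61138 [-0.0024 -0.0012  0.0221  0.0388  0.0809]
ee [489.  414.3 222.1] yaw 121.59 toolz [-4.e-04 -5.e-04 -1.e+00] F [-0.5 -0.4  0.3] open 0.996 ff 0.0 q [ 0.57  0.33  1.35 -0.    1.46  0.02] t 9.525
shift [-0.0173  0.0282 -0.2221] yaw turn -0.0733 full turn [ 0.0002 -0.0002 -0.0733]
```

Emit:
move_arm(rows=[[-0.009,0.014,-0.05,0,0,-0.04],[-0.008,0.014,-0.05,0,0,-0.033],[0,0,-0.05,0,0,0],[0,0,-0.04,0,0,0],[0,0,-0.02,0,0,0],[0,0,-0.006,0,0,0],[0,0,0,0,0,0],[0,0,0,0,0,0]], grip=0.5, newtons=25)

```text
time_s: 10.52
ee_pos: [0.4732, 0.444, 0.0081]
eef_rot: [1.734, 2.618, 0.005]
contact_force: [0.1, -0.2, 0.9]
opening: 0.75
finger_force: 0.0
```

```bash
python3 st.py .4717 .4425 .001 112.8
```

```text
ee [473.2 444.    8.1] yaw 112.97 toolz [ 0.0026  0.0018 -1.    ] F [ 0.1 -0.2  0.9] open 0.75 ff 0.0 q [ 0.62  0.57  1.49 -0.    1.08  0.22] t 10.525
shift [-0.0015 -0.0015 -0.0071] yaw turn -0.0014 full turn [-0.0009  0.0012 -0.0014]
```

Emit:
move_arm(rows=[[-0.0015,-0.0015,-0.004,0,0,-0.001],[0,0,-0.003,0,0,0],[0,0,0,0,0,0]])

```text
time_s: 10.9
ee_pos: [0.4697, 0.4413, -0.0015]
eef_rot: [-1.737, -2.617, 0.002]
contact_force: [0.0, 0.6, 0.1]
opening: 0.756
finger_force: 0.0
```

Emit:
move_arm(rows=[[0,0,0,0,0,0],[0,0,0,0,0,0],[0,0,0,0,0,0],[0,0,0,0,0,0]], grip=-1, newtons=25)

```text
time_s: 11.4
ee_pos: [0.4701, 0.4415, -0.0011]
eef_rot: [-1.737, -2.617, 0.001]
contact_force: [-0.9, 0.9, -0.3]
opening: -0.002
finger_force: 0.0
```

```bash
python3 st.py .4717 .4425 .001 112.8
```

```text
ee [470.1 441.5  -1.1] yaw 112.86 toolz [-7.e-04 -4.e-04 -1.e+00] F [-0.9  0.9 -0.3] open -0.002 ff 0.0 q [0.62 0.58 1.5  0.   1.07 0.22] t 11.4
shift [0.0016 0.001  0.0021] yaw turn -0.0005 full turn [ 0.0002 -0.0003 -0.0005]
```

Run:
```python
from h import *
m,p,d=snap("w5.npz");X=depthpts(m,d)
tp,td=capture("top");np.savez("top5.npz",p=tp,d=td);M=camera_model("top")
sp,sd=capture("side");S=camera_model("side");np.savez("side5.npz",p=sp,d=sd)
for nm,P,D,mm in(("wrist",p,d,m),("top",tp,td,M),("side",sp,sd,S)):
    Y=depthpts(mm,D);near=np.hypot(Y[...,0]-.47,Y[...,1]-.44)<.12
    t=(mask(P,"y",90,60)>0)&near;v,u=np.nonzero(t)
    if len(v): print(nm,"tape",t.sum(),np.median(Y[t],0).round(4),rect(onplane(mm,np.c_[u,v],.011)))
k=(X[...,2]>.006)&(X[...,2]<.016)&(np.hypot(X[...,0]-.47,X[...,1]-.44)<.08)&(p.max(2)>60);print("wrist body",k.sum(),rect(X[k]) if k.sum()>10 else "")
a=cv2.resize(p[150:450,120:520],(400,300));uv=project(S,[[.47,.44,.01]])[0].astype(int);print(uv)
b=cv2.resize(sp[max(0,uv[1]-70):uv[1]+50,uv[0]-80:uv[0]+80],(400,300),interpolation=cv2.INTER_CUBIC)
cv2.imwrite("pics/w5.png",np.hstack([a,b])[:,:,::-1])
```

```text
wrist tape 2590 [0.4678 0.4526 0.0114] (array([467.9, 452.4]), 46.5, 14.7, 22.9)
top tape 9 [0.4512 0.4381 0.0168] (array([453.8, 441.1]), 11.8, 3.4, 19.0)
side tape 189 [0.4671 0.4518 0.012 ] (array([466.6, 451.4]), 51.1, 16.0, 19.4)
wrist body 7174 (array([471.4, 443.6]), 62.7, 46.7, -67.8)
[171 371]
```

View pics/w5.png

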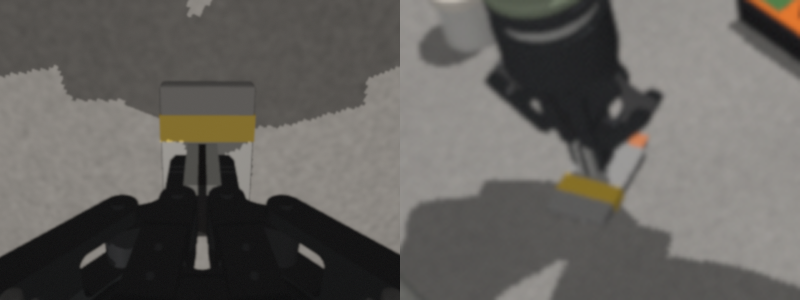

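Run:
```python
from h import *
z=np.load("side5.npz");p,d=z["p"],z["d"];S=camera_model("side");X=depthpts(S,d);e=np.array([.4701,.4415])
for f,P,Y in(("side",p,X),("wrist",)+(lambda l:(l[1],depthpts(l[0],l[2])))(load("w5.npz"))):
    r=np.hypot(*(Y[...,:2]-e).transpose(2,0,1));k=(r<.018)&(Y[...,2]>.0135)
    print(f,k.sum(),np.percentile(Y[k][:,2],[0,1,3,5,10,20,50]).round(4))
    j=np.argsort(np.where(k,Y[...,2],9).ravel())[:6]
    for i in j: print(np.unravel_index(i,k.shape),Y.reshape(-1,3)[i].round(4),p.reshape(-1,3)[i] if f=="side" else P.reshape(-1,3)[i])
o=get_obs();print(o["ee_pos"])
print(d[360:380:3,150:190:4].round(3)); print(X[360:380:3,150:190:4,2].round(4))
```

```text
side 725 [0.0136 0.014  0.0156 0.031  0.0392 0.053  0.1037]
(np.int64(372), np.int64(166)) [0.4742 0.4477 0.0136] [111  98  66]
(np.int64(379), np.int64(168)) [0.4595 0.455  0.0136] [128 109  49]
(np.int64(378), np.int64(163)) [0.4681 0.4593 0.0137] [123 106  56]
(np.int64(376), np.int64(162)) [0.4729 0.4578 0.0137] [133 111  39]
(np.int64(369), np.int64(179)) [0.4608 0.4287 0.0139] [155 154 152]
(np.int64(377), np.int64(170)) [0.4599 0.4501 0.0139] [132 111  37]
wrist 11400 [0.0272 0.0312 0.035  0.0383 0.0457 0.0601 0.0789]
(np.int64(294), np.int64(333)) [0.4704 0.4527 0.0272] [80 78 74]
(np.int64(294), np.int64(327)) [0.4679 0.4517 0.0274] [78 76 72]
(np.int64(294), np.int64(330)) [0.4691 0.4524 0.0277] [80 78 74]
(np.int64(294), np.int64(308)) [0.4601 0.4487 0.0278] [80 79 75]
(np.int64(294), np.int64(334)) [0.4706 0.4533 0.0281] [80 79 74]
(np.int64(294), np.int64(319)) [0.4645 0.4507 0.0282] [53 52 47]
[ 0.47007934  0.44147959 -0.00111097]
[[1.012 1.008 0.945 0.936 0.931 0.936 0.917 0.997 0.995 0.995]
 [1.002 1.002 1.005 0.944 0.939 0.943 0.954 0.989 0.992 0.99 ]
 [0.999 0.997 1
[... 194 characters left out ...]
0.971 0.971 0.974 0.97  0.971 0.981 0.984]
 [0.977 0.963 0.968 0.965 0.961 0.964 0.967 0.964 0.98  0.978]]
[[-0.0021  0.0006  0.0536  0.0605  0.0649  0.0612  0.0763  0.0106  0.0122
   0.0121]
 [ 0.0015  0.0019 -0.0005  0.0502  0.054   0.0512  0.0422  0.013   0.01
   0.0117]
 [-0.0004  0.0019 -0.0009  0.0406  0.0427  0.0398  0.0357  0.0128  0.0118
   0.0087]
 [ 0.002   0.0026  0.0117  0.0132  0.0338  0.0323  0.0149  0.0101  0.0131
   0.0019]
 [-0.0006  0.0001  0.0089  0.0126  0.0136  0.0115  0.0135  0.011   0.0114
  -0.0013]
 [ 0.0014  0.0083  0.0137  0.0113  0.0114  0.0082  0.0117  0.0116  0.0029
   0.0005]
 [ 0.0021  0.0139  0.0098  0.0119  0.0156  0.0134  0.0108  0.013  -0.0009
   0.0013]]
```

Emit:
move_arm(rows=[[0.001,0.001,0,0,0,0],[0,0,0,0,0,0],[0,0,0,0,0,0],[0,0,-0.003,0,0,0],[0,0,-0.003,0,0,0],[0,0,0,0,0,0]], grip=0.5)

```text
time_s: 12.3
ee_pos: [0.4707, 0.4422, -0.0077]
eef_rot: [-1.737, -2.617, 0.003]
contact_force: [-0.3, -0.0, 0.0]
opening: 0.752
finger_force: 0.0
```

Run:
```python
from h import *
from st import st
e,M=st();m,p,d=snap("w6.npz");X=depthpts(m,d)
k=(np.abs((X-e)@M[:,0])<.03)&(X[...,2]>.0135)&(X[...,2]<.06)
q=(X-e)@M   # tool frame
for s in(1,-1):
    kk=k&(q[...,1]*s>.02)&(q[...,1]*s<.06);Q=q[kk];i=np.argsort(X[kk][:,2])[:400:80];print(kk.sum(),(Q[i]*1e3).round(1).tolist(),(X[kk][i,2]*1e3).round(1))
```

```text
ee [470.7 442.2  -7.7] yaw 112.86 toolz [-0.0017 -0.0012 -1.    ] F [-0.3 -0.   0. ] open 0.752 ff 0.0 q [ 0.62  0.59  1.5  -0.    1.06  0.22] t 12.3
2348 [[-7.3, 32.0, -30.4], [3.8, 31.7, -34.8], [-6.4, 31.6, -36.9], [8.2, 31.5, -38.5], [11.3, 33.4, -40.1]] [22.7 27.  29.1 30.7 32.3]
2364 [[0.0, -32.5, -30.8], [10.8, -34.8, -34.7], [8.1, -32.0, -36.8], [0.5, -32.2, -38.5], [-7.4, -32.4, -40.1]] [23.2 27.  29.1 30.8 32.5]
```

Emit:
move_arm(rows=[[0.001,0,-0.004,0,0,0],[0,0,-0.004,0,0,0],[0,0,-0.003,0,0,0],[0,0,-0.002,0,0,0],[0,0,0,0,0,0]])

```text
time_s: 12.98
ee_pos: [0.4719, 0.4423, -0.0204]
eef_rot: [-1.737, -2.617, 0.002]
contact_force: [-0.3, 0.6, 0.1]
opening: 0.751
finger_force: 0.0
```

Run:
```python
from h import *
from st import st
e,M=st();m,p,d=snap("w7.npz");X=depthpts(m,d);q=(X-e)@M
for s in(1,-1):
    kk=(abs(q[...,0])<.012)&(q[...,1]*s>.028)&(q[...,1]*s<.036)&(X[...,2]>.004)&(X[...,2]<.06);print(kk.sum(),(np.sort(X[kk][:,2])[:200:40]*1e3).round(1))
```

```text
ee [471.9 442.3 -20.4] yaw 112.86 toolz [-1.2e-03 -8.0e-04 -1.0e+00] F [-0.3  0.6  0.1] open 0.751 ff 0.0 q [ 0.62  0.61  1.5  -0.    1.04  0.22] t 12.975
2133 [ 9.7 12.8 14.4 15.5 16.7]
2006 [ 9.8 12.9 14.5 15.7 16.9]
```

Emit:
move_arm(rows=[[0,0,-0.003,0,0,0],[0,0,0,0,0,0]])

```text
time_s: 13.28
ee_pos: [0.4719, 0.4423, -0.0234]
eef_rot: [-1.737, -2.617, 0.002]
contact_force: [0.3, 0.2, 0.0]
opening: 0.752
finger_force: 0.0
```

Emit:
move_arm(rows=[[0,0,0,0,0,0],[0,0,0,0,0,0],[0,0,0,0,0,0]], grip=-1, newtons=25)

```text
time_s: 13.65
ee_pos: [0.4723, 0.4426, -0.0229]
eef_rot: [-1.737, -2.618, 0.0]
contact_force: [0.6, 0.6, 1.4]
opening: 0.525
finger_force: 26.4
```

```bash
python3 st.py .4717 .4425 .1 112.8
```

```text
ee [472.3 442.6 -22.9] yaw 112.86 toolz [-2.e-04 -1.e-04 -1.e+00] F [0.6 0.6 1.4] open 0.525 ff 26.4 q [0.62 0.61 1.5  0.   1.03 0.22] t 13.65
shift [-6.000e-04 -1.000e-04  1.229e-01] yaw turn -0.0005 full turn [ 0.0001 -0.0001 -0.0005]
```

Emit:
move_arm(rows=[[0,0,0.015,0,0,0],[0,0,0.04,0,0,0],[0.004,-0.016,0.05,0,0,0.03],[0.014,-0.05,0.01,0,0,0.055],[0.014,-0.05,0,0,0,0.055],[0.014,-0.05,0,0,0,0.055],[0.014,-0.05,0,0,0,0.055],[0.014,-0.05,0,0,0,0.055],[0.014,-0.05,0,0,0,0.055],[0.014,-0.05,0,0,0,0.055],[0.014,-0.05,0,0,0,0.055],[0.014,-0.05,0,0,0,0.038]])

```text
time_s: 15.15
ee_pos: [0.6026, -0.0252, 0.093]
eef_rot: [0.165, 3.136, -0.001]
contact_force: [-0.1, 0.3, -1.3]
opening: 0.533
finger_force: 26.3
```

Emit:
move_arm(rows=[[0,0,0,0,0,0],[0,0,0,0,0,0]])

```text
time_s: 15.4
ee_pos: [0.6018, -0.0233, 0.0923]
eef_rot: [0.171, 3.137, -0.0]
contact_force: [0.2, -0.2, -0.6]
opening: 0.527
finger_force: 26.3
```

```bash
python3 - <<'E'
from h import *
from st import st
e,M=st();m,p,d=snap("w8.npz");X=depthpts(m,d)
k=(mask(p,"y",90,40)>0)&(X[...,2]>.06)
if k.sum():print("tape",np.median(X[k],0).round(4),rect(X[k]))
k=(X[...,2]>e[2]+.015)&(X[...,2]<e[2]+.04)&(p.max(2)>85)&(np.hypot(X[...,0]-e[0],X[...,1]-e[1])<.07)
print("cell",k.sum(),rect(X[k]),np.median(X[k],0).round(4))
T,D=capture("top");Mt=camera_model("top");Y=depthpts(Mt,D);print(fixfit(X,(.6163,-.025),-6.2))
z=np.load("top4.npz")
print("top4 Y",fixfit(depthpts(Mt,z["d"]),(.6163,-.025),-6.2),"G",fixfit(depthpts(Mt,z["d"]),(.626,.231),13.3))
m4,_,d4=load("w3.npz")
E
python3 st.py .6019 -.0234 .07 173.8
```

```text
ee [601.8 -23.3  92.3] yaw 173.76 toolz [-0.e+00 -3.e-04 -1.e+00] F [ 0.2 -0.2 -0.6] open 0.527 ff 26.3 q [-0.18  0.38  1.57 -0.    1.19 -1.64] t 15.4
tape [ 0.5902 -0.0222  0.1267] (array([562.1, -18.5]), 74.3, 47.8, -6.7)
cell 9612 (array([608.9, -23.9]), 80.0, 71.5, -6.9) [ 0.5896 -0.0252  0.1264]
(array([ 0.5737, -0.0137]), np.float64(55.82), 'len 67.5 wid 50.5')
top4 Y (array([ 0.6159, -0.0228]), np.float64(-7.37), 'len 128.9 wid 72.2') G (array([0.6321, 0.2282]), np.float64(8.32), 'len 124.8 wid 77.7')
ee [601.6 -22.2  92. ] yaw 173.88 toolz [-4.e-04 -4.e-04 -1.e+00] F [ 0.4  0.6 -0.1] open 0.528 ff 26.3 q [-0.18  0.38  1.58 -0.    1.19 -1.64] t 15.5
shift [ 0.0003 -0.0012 -0.022 ] yaw turn -0.0007 full turn [ 0.0002 -0.0002 -0.0007]
```

Run:
```python
from h import *
m,p,d=load("w8.npz");X=depthpts(m,d)
k=(mask(p,"y",90,40)>0)&(X[...,2]>.12)&(X[...,2]<.135);b=max(blobs(k.astype(np.uint8),20),key=lambda b:b[1])[0];v,u=np.nonzero(b)
print(b.sum(),rect(onplane(m,np.c_[u,v],.1267)))
m,p,d=load("w5.npz");X=depthpts(m,d)
k=(mask(p,"y",90,40)>0)&(X[...,2]>.008)&(X[...,2]<.015)&(abs(X[...,1]-.45)<.05);b=max(blobs(k.astype(np.uint8),20),key=lambda b:b[1])[0];v,u=np.nonzero(b)
print(b.sum(),rect(onplane(m,np.c_[u,v],.011)))
```

```text
3254 (array([590.4, -22.2]), 46.9, 15.1, 83.8)
2575 (array([467.8, 452.4]), 46.2, 14.7, 22.9)
```

Emit:
move_arm(rows=[[0.0005,-0.0005,-0.03,0,0,0],[0,0,-0.03,0,0,0],[0,0,-0.018,0,0,0],[0,0,0,0,0,0],[0,0,0,0,0,0]])

```text
time_s: 16.12
ee_pos: [0.6036, -0.0238, 0.015]
eef_rot: [0.168, 3.135, -0.002]
contact_force: [1.0, 0.8, -0.1]
opening: 0.528
finger_force: 26.3
```

```bash
python3 st.py .6019 -.0234 -.0065 173.8
```

```text
ee [603.6 -23.8  15. ] yaw 173.86 toolz [ 0.0021 -0.0013 -1.    ] F [ 1.   0.8 -0.1] open 0.528 ff 26.3 q [-0.18  0.48  1.61 -0.    1.05 -1.65] t 16.125
shift [-0.0017  0.0004 -0.0215] yaw turn -0.0005 full turn [ 0.0006  0.001  -0.0005]
```

Emit:
move_arm(rows=[[-0.0005,0,-0.008,0,0,0],[0,0,-0.006,0,0,0],[0,0,-0.003,0,0,0],[0,0,-0.002,0,0,0],[0,0,0,0,0,0]])

```text
time_s: 16.75
ee_pos: [0.602, -0.024, -0.0053]
eef_rot: [-0.169, -3.137, 0.001]
contact_force: [0.2, -0.5, -0.3]
opening: 0.527
finger_force: 26.3
```

```bash
python3 st.py .6019 -.0234 -.0065 173.8
```

```text
ee [602.  -24.   -5.3] yaw 173.82 toolz [-2.e-04 -8.e-04 -1.e+00] F [ 0.2 -0.5 -0.3] open 0.527 ff 26.3 q [-0.18  0.51  1.62 -0.    1.01 -1.65] t 16.75
shift [-0.0001  0.0006 -0.0012] yaw turn -0.0001 full turn [ 0.0004 -0.0001 -0.0001]
```

Emit:
move_arm(rows=[[0,0.0004,-0.001,0,0,0],[0,0,-0.001,0,0,0],[0,0,0,0,0,0]])

```text
time_s: 17.12
ee_pos: [0.6023, -0.0236, -0.0069]
eef_rot: [0.169, 3.137, -0.001]
contact_force: [-0.0, -0.9, 0.4]
opening: 0.528
finger_force: 26.4
```

Run:
```python
from h import *
from st import st
e,M=st();m,p,d=snap("w9.npz");X=depthpts(m,d)
k=(mask(p,"y",90,40)>0)&(X[...,2]>.024)&(X[...,2]<.032)&(np.hypot(X[...,0]-.59,X[...,1]+.022)<.05);b=max(blobs(k.astype(np.uint8),20),key=lambda b:b[1])[0];v,u=np.nonzero(b)
print(b.sum(),np.median(X[b][:,2]).round(4),rect(onplane(m,np.c_[u,v],.027)),np.median(X[b],0).round(4))
```

```text
ee [602.3 -23.6  -6.9] yaw 173.82 toolz [ 4.e-04 -9.e-04 -1.e+00] F [-0.  -0.9  0.4] open 0.528 ff 26.4 q [-0.18  0.51  1.62 -0.    1.01 -1.64] t 17.125
3268 0.0274 (array([591. , -22.6]), 48.5, 18.7, 79.3) [ 0.5908 -0.0226  0.0274]
```

Emit:
move_arm(rows=[[0,0,-0.001,0,0,0],[0,0,0,0,0,0]])

```text
time_s: 17.42
ee_pos: [0.6023, -0.0236, -0.007]
eef_rot: [0.169, 3.137, -0.001]
contact_force: [-2.6, -0.2, 6.4]
opening: 0.534
finger_force: 26.9
```

Emit:
move_arm(rows=[[0,0,0,0,0,0],[0,0,0,0,0,0],[0,0,0.02,0,0,0],[0,0,0.05,0,0,0],[0,0,0.05,0,0,0],[0,0,0.05,0,0,0],[0,0,0,0,0,0]], grip=0.5)

```text
time_s: 18.3
ee_pos: [0.6068, -0.0244, 0.1698]
eef_rot: [0.168, 3.123, -0.004]
contact_force: [0.1, 0.9, 0.5]
opening: 0.749
finger_force: 0.0
```

Run:
```python
from h import *
from st import st
e,M=st();m,p,d=snap("w10.npz");X=depthpts(m,d)
print("Y",fixfit(X,(.6163,-.025),-6.2))
k=(mask(p,"y",90,40)>0)&(X[...,2]>.022)&(X[...,2]<.034)&(np.hypot(X[...,0]-.59,X[...,1]+.022)<.05);b=max(blobs(k.astype(np.uint8),20),key=lambda b:b[1])[0];v,u=np.nonzero(b)
print("tape",b.sum(),np.median(X[b][:,2]).round(4),rect(onplane(m,np.c_[u,v],.027)))
k=(X[...,2]>.0235)&(X[...,2]<.030)&(np.hypot(X[...,0]-.602,X[...,1]+.024)<.042);print("top",rect(X[k]),np.percentile(X[k][:,2],[5,50,95]).round(4))
a,bb=np.polyfit(0,0,0) if 0 else (0,0)
Q=X[k];A=np.c_[Q[:,:2]-Q[:,:2].mean(0),np.ones(len(Q))];print("plane",np.linalg.lstsq(A,Q[:,2],rcond=None)[0].round(4))
cv2.imwrite("pics/w10.png",p[:,:,::-1])
```

```text
ee [606.8 -24.4 169.8] yaw 173.83 toolz [ 0.014  -0.0034 -0.9999] F [0.1 0.9 0.5] open 0.749 ff 0.0 q [-0.18  0.29  1.51 -0.    1.32 -1.65] t 18.3
Y (array([ 0.6162, -0.0237]), np.float64(-6.0), 'len 134.0 wid 85.8')
tape 783 0.0274 (array([589.9, -22.5]), 47.9, 21.9, 77.9)
top (array([602.1, -24. ]), 65.4, 46.1, -6.4) [0.0258 0.0272 0.0283]
plane [0.0006 0.0006 0.0272]
```

Emit:
move_arm(rows=[[-0.018,-0.022,0,0,0,-0.027],[-0.018,-0.022,0,0,0,-0.027],[-0.018,-0.022,0,0,0,-0.027],[-0.018,-0.022,0,0,0,-0.027],[-0.018,-0.022,0,0,0,-0.027],[-0.018,-0.022,0,0,0,-0.027],[-0.018,-0.022,0,0,0,-0.027],[-0.018,-0.022,0,0,0,-0.027],[-0.01,-0.022,-0.02,0,0,-0.027],[-0.01,-0.022,-0.03,0,0,-0.027],[0,0,0,0,0,0],[0,0,0,0,0,0]], grip=0)

```text
time_s: 19.85
ee_pos: [0.438, -0.243, 0.1118]
eef_rot: [-1.037, -2.965, 0.0]
contact_force: [0.1, 0.2, 0.4]
opening: 0.501
finger_force: 0.0
```

```bash
python3 st.py .4426 -.2446 .021 141.5
python3 - <<'E'
from h import *
z=np.load("side0.npz");d=z["d"];S=camera_model("side");X=depthpts(S,d);W=S["world_to_cam"]
for n,c,a in(("Y",(.4424,-.2449),-38.5),("G",(.434,.0095),-1)):
    a=np.radians(a);u=np.array([np.cos(a),np.sin(a)]);v=np.array([-u[1],u[0]])
    for zz in(.004,.008,.012,.02,.028):
        row=[]
        for y in(-.036,-.03,-.024,-.012,0,.012,.024,.03,.036):
            P=np.r_[np.array(c)-.061*u+y*v,zz];px=project(S,P)[0].round().astype(int)
            row.append(round(1e3*float(d[px[1],px[0]]-(W[2,:3]@P+W[2,3])),0))
        print(n,zz,row)
E
```

```text
ee [ 438.  -243.   111.8] yaw 141.45 toolz [-9.e-04  2.e-04 -1.e+00] F [0.1 0.2 0.4] open 0.501 ff 0.0 q [-0.68  0.15  1.81 -0.    1.18 -1.58] t 19.85
shift [ 0.0046 -0.0016 -0.0908] yaw turn 0.0004 full turn [-0.0001 -0.0004  0.0004]
Y 0.004 [2.0, 0.0, 3.0, 1.0, 3.0, 6.0, -1.0, 1.0, 5.0]
Y 0.008 [-0.0, 5.0, -3.0, -0.0, -2.0, 0.0, 4.0, -4.0, 4.0]
Y 0.012 [-0.0, -3.0, 5.0, 7.0, 7.0, -1.0, 3.0, -0.0, 2.0]
Y 0.02 [1.0, 4.0, 5.0, 3.0, 1.0, 1.0, -0.0, 2.0, -1.0]
Y 0.028 [5.0, 4.0, 3.0, 1.0, 3.0, 5.0, 3.0, 4.0, 4.0]
G 0.004 [1.0, -4.0, 4.0, -1.0, -3.0, 3.0, -2.0, -1.0, -1.0]
G 0.008 [4.0, -2.0, 3.0, -1.0, 0.0, 1.0, 3.0, -7.0, -6.0]
G 0.012 [3.0, -1.0, 3.0, -1192.0, -1.0, -2.0, 2.0, 0.0, -3.0]
G 0.02 [4.0, 3.0, -1.0, 3.0, 0.0, -4.0, 3.0, 0.0, -1.0]
G 0.028 [5.0, 2.0, 3.0, 4.0, -1.0, -1.0, 0.0, -0.0, 2.0]
```

Run:
```python
from h import *
z=np.load("side0.npz");S=camera_model("side");m2,p2,_=load("w2.npz");m3,p3,_=load("w3.npz");m1,p1,_=load("w1.npz")
def strip(nm,m,p,c,a,s,zs=(.004,.007,.010,.018,.024)):
    a=np.radians(a);u=np.array([np.cos(a),np.sin(a)]);v=np.array([-u[1],u[0]]);g=cv2.cvtColor(p,cv2.COLOR_RGB2GRAY).astype(np.float32)
    print(nm)
    for zz in zs:
        P=np.array([np.r_[np.array(c)+s*.061*u+y*v,zz] for y in np.arange(-.036,.037,.006)]);px=project(m,P).astype(np.float32)
        print("  ",zz,cv2.remap(g,px[:,0].copy(),px[:,1].copy(),1).ravel().round().astype(int))
Y=((.4424,-.2449),-38.5);G=((.434,.0095),-1)
strip("side Y -x",S,z["p"],*Y,-1);strip("side G -x",S,z["p"],*G,-1)
strip("w2 Y +x",m2,p2,*Y,1);strip("w2 G +x",m2,p2,*G,1);strip("w3 Y +x",m3,p3,*Y,1)
out=[]
for (m,p,c,a,s) in((S,z["p"],*Y,-1),(S,z["p"],*G,-1),(m2,p2,*Y,1),(m2,p2,*G,1)):
    a=np.radians(a);u=np.array([np.cos(a),np.sin(a)]);v=np.array([-u[1],u[0]])
    e=np.array(c)+s*.061*u;k=s
    P=np.array([np.r_[e-k*.045*v,.036],np.r_[e+k*.045*v,.036],np.r_[e+k*.045*v,-.006],np.r_[e-k*.045*v,-.006]])
    H=cv2.getPerspectiveTransform(project(m,P).astype(np.float32),np.float32([[0,0],[390,0],[390,182],[0,182]]))
    w=cv2.warpPerspective(p,H,(390,182),flags=cv2.INTER_CUBIC);out.append(cv2.normalize(w,None,0,255,cv2.NORM_MINMAX))
cv2.imwrite("pics/slots.png",np.vstack([np.hstack(out[:2]),np.hstack(out[2:])])[:,:,::-1])
```

```text
side Y -x
   0.004 [117 101 100 101 100  99  99  99  99 102 101 101 100]
   0.007 [118 104 101 102 102 102 102 102 102 104 104 103 103]
   0.01 [120 107 103 103 103 103 103 103 103 104 105 104 103]
   0.018 [122 122 107 104 103 103 104 104 104 103 105 105 102]
   0.024 [123 127 117 105 104 105 104 104 105 105 104 105 104]
side G -x
   0.004 [118 114 122 125 123 120 120 123 124 120 112 107  97]
   0.007 [115 114 112 115 115 112 110 113 115 113 106 102  90]
   0.01 [113 119 107 107 107 106 104 105 107 106 103  99  87]
   0.018 [112 125 127 108 100 101 101 101 102 101 100  98  87]
   0.024 [112 124 131 127 108 101 100 101 104 104 102 100  87]
w2 Y +x
   0.004 [101 110 119 120 120 121 122 121 117 112 107 106  96]
   0.007 [ 97 109 120 121 122 123 123 122 118 113 106 103  94]
   0.01 [ 98 108 117 122 123 125 124 124 119 113 106 103  94]
   0.018 [108 105 112 125 127 127 127 128 129 124 114 110  91]
   0.024 [116 114 114 119 130 133 133 130 132 130 119 114  92]
w2 G +x
   0.004 [84 82 80 76 82 79 75 73 76 79 75 71 68]
   0.007 [72 76 77 74 74 72 70 68 72 74 74 73 63]
   0.01 [69 76 77 72 69 69 69 66 69 74 75 76 58]
   0.018 [68 77 76 64 62 62 62 62 62 67 75 80 53]
   0.024 [68 77 76 66 65 64 64 64 64 75 78 80 55]
w3 Y +x
   0.004 [ 15  47  94 104 102  75 146 117 106  15  16  16  64]
   0.007 [ 16  17  73  81  82  71 140 113  98  16  14  15  64]
   0.01 [ 16  15  37  74  75  70 136 114  87  17  16  15  64]
   0.018 [ 26  13  17  72 119 116 104 130  18  17  15  15  63]
   0.024 [ 24  16  14  19  78  81  74 120  15  16  15  14  16]
```

View pics/slots.png

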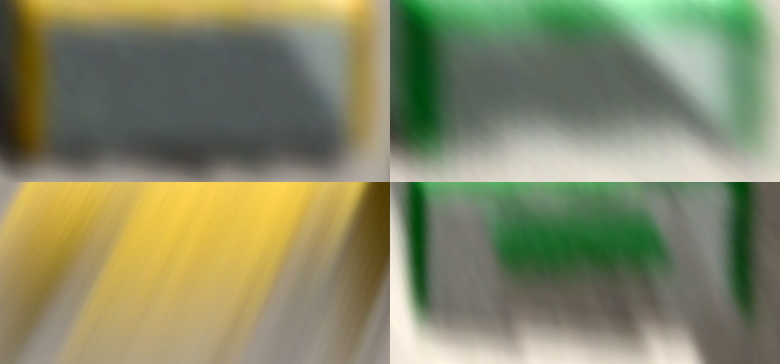

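Run:
```python
from h import *
z=np.load("side0.npz");S=camera_model("side");m2,p2,_=load("w2.npz")
def sat(nm,m,p,c,a,s,z0=0):
    a=np.radians(a);u=np.array([np.cos(a),np.sin(a)]);v=np.array([-u[1],u[0]]);g=cv2.cvtColor(p,cv2.COLOR_RGB2HSV)[...,1].astype(np.float32)
    print(nm)
    for zz in(.006,.012,.016,.020,.024,.028):
        P=np.array([np.r_[np.array(c)+s*.061*u+y*v,zz+z0] for y in np.arange(-.036,.037,.006)]);px=project(m,P).astype(np.float32)
        print("  ",zz,cv2.remap(g,px[:,0].copy(),px[:,1].copy(),1).ravel().round().astype(int))
sat("B +x ctl",m2,p2,(.6168,-.0257),-6.3,1,.008);sat("Y +x",m2,p2,(.4424,-.2449),-38.5,1);sat("G +x",m2,p2,(.434,.0095),-1,1)
sat("side B -x ctl",S,z["p"],(.6168,-.0257),-6.3,-1,.008);sat("side G -x",S,z["p"],(.434,.0095),-1,-1)
```

```text
B +x ctl
   0.006 [ 15 116  56  56 106 104  97  91  80  79  73  44  65]
   0.012 [ 17  80  66  79 124 109  99  91  79  90  63  64  93]
   0.016 [ 26  70  71  99 133 104  94  89  81  96  68  78  94]
   0.02 [ 41  71  76 111 138  97  90  87  81  94  67  77  90]
   0.024 [ 62  69  65 129 141  89  86  93  80  76  64  76  91]
   0.028 [ 68  59  59 147 127  77  69 109  74  63  68  77  86]
Y +x
   0.006 [64 35 78 80 80 81 75 73 75 31 24 29 52]
   0.012 [90 54 59 98 99 96 95 91 95 69 39 31 58]
   0.016 [ 99  88  62 108 106 108 108 103 105  99  49  46  61]
   0.02 [106 112  74 101 117 119 119 113 114 115  62  62  63]
   0.024 [112 120 100  90 124 124 125 122 120 123  88  75  65]
   0.028 [107 120 117  94 125 126 128 125 123 130 117  85  85]
G +x
   0.006 [22 10 12 15 19 17 18 20 19 15 14 14 28]
   0.012 [27 10 10 16 22 25 22 19 21 15 11 10 58]
   0.016 [24 10 10 38 45 46 37 40 41 32 10  9 59]
   0.02 [26 10 10 70 73 74 72 70 73 44  9  6 56]
   0.024 [29 10 10 68 76 79 82 79 80 23  7  7 52]
   0.028 [27 11 18 50 51 49 55 57 52  9  9 10 54]
side B -x ctl
   0.006 [32 35 32 32 33 29 32 30 25 28 30 29 18]
   0.012 [19 24 32 45 49 47 46 57 51 44 57 52 28]
   0.016 [27 20 50 69 78 59 61 87 82 54 69 91 59]
   0.02 [30 18 51 65 80 50 48 84 95 46 45 91 73]
   0.024 [ 30  23  25  50  52  56  44  75 103  60  48  80  69]
   0.028 [34 34 16 27 20 46 56 66 87 76 64 70 57]
side G -x
   0.006 [21  9  6  6  8  6  7  7  5  7  7 14 44]
   0.012 [25 15  8  7  6  5  7  7  6  7  8 13 49]
   0.016 [31 16  9  5  6  8  7  8  8  6  8 13 47]
   0.02 [30 17 10  8  8  9  7  8  7  7  9 14 46]
   0.024 [33 20 13 13 13 11 15 13 13 14 15 18 43]
   0.028 [46 32 25 24 25 27 33 31 28 29 30 33 47]
```

Emit:
move_arm(rows=[[0.0046,-0.0016,-0.03,0,0,0],[0,0,-0.03,0,0,0],[0,0,-0.02,0,0,0],[0,0,-0.01,0,0,0],[0,0,0,0,0,0]])

```text
time_s: 20.48
ee_pos: [0.4431, -0.2448, 0.0221]
eef_rot: [-1.036, -2.966, 0.001]
contact_force: [-0.1, 0.4, 0.3]
opening: 0.499
finger_force: 0.0
```

Emit:
move_arm(rows=[[0,0,0,0,0,0],[0,0,0,0,0,0],[0,0,0,0,0,0],[0,0,0,0,0,0]], grip=-1, newtons=40)

```text
time_s: 20.98
ee_pos: [0.4436, -0.2459, 0.0231]
eef_rot: [1.037, 2.963, -0.002]
contact_force: [-0.6, 0.7, 6.3]
opening: 0.148
finger_force: 44.4
```

```bash
python3 st.py .616 -.0247 .12 173.8
```

```text
ee [ 443.6 -245.9   23.1] yaw 141.41 toolz [ 0.0014 -0.0021 -1.    ] F [-0.6  0.7  6.3] open 0.148 ff 44.4 q [-0.68  0.3   1.86 -0.    0.99 -1.57] t 20.975
shift [0.1724 0.2212 0.0969] yaw turn 0.2699 full turn [0.0008 0.001  0.2699]
```

Emit:
move_arm(rows=[[0,0,0.015,0,0,0],[0,0,0.035,0,0,0],[0.01,0.012,0.04,0,0,0.03],[0.027,0.035,0.01,0,0,0.04],[0.027,0.035,0,0,0,0.04],[0.027,0.035,0,0,0,0.04],[0.027,0.035,0,0,0,0.04],[0.027,0.035,0,0,0,0.04],[0.027,0.034,0,0,0,0.04],[0,0,0,0,0,0],[0,0,0,0,0,0]])

```text
time_s: 22.35
ee_pos: [0.6139, -0.0243, 0.1217]
eef_rot: [-0.169, -3.136, 0.002]
contact_force: [0.9, -0.1, -1.7]
opening: 0.149
finger_force: 43.5
```

```bash
cat > held.py <<'E'
from h import *
from st import st
import sys
c=sys.argv[1];e,M=st();m,p,d=snap("wh_%s.npz"%c);X=depthpts(m,d);h=e[2]+.039
k=(mask(p,c,90,40)>0)&(abs(X[...,2]-h)<.007)&(np.hypot(X[...,0]-e[0],X[...,1]-e[1])<.06)
b=max(blobs(k.astype(np.uint8),20),key=lambda b:b[1])[0];v,u=np.nonzero(b);hz=np.median(X[b][:,2])
print("handle",b.sum(),hz.round(4),rect(onplane(m,np.c_[u,v],hz)))
k=(X[...,2]>hz-.037)&(X[...,2]<hz-.02)&(np.hypot(X[...,0]-e[0],X[...,1]-e[1])<.1);print("top",k.sum(),rect(X[k]),np.median(X[k],0).round(4))
E
python3 held.py y; python3 st.py .616 -.0247 .12 173.8
```

```text
ee [613.9 -24.3 121.7] yaw 173.82 toolz [-0.0014 -0.0012 -1.    ] F [ 0.9 -0.1 -1.7] open 0.149 ff 43.5 q [-0.18  0.37  1.52 -0.    1.26 -1.64] t 22.35
handle 4004 0.1601 (array([610.3, -24.2]), 59.9, 14.5, -6.1)
top 22838 (array([612.3, -24.4]), 123.2, 79.2, -6.0) [ 0.5816 -0.0212  0.1325]
ee [613.8 -24.9 121.7] yaw 173.77 toolz [-0.0012 -0.0012 -1.    ] F [-0.3 -1.  -1.1] open 0.152 ff 43.5 q [-0.18  0.37  1.52 -0.    1.26 -1.64] t 22.4
shift [ 0.0022  0.0002 -0.0017] yaw turn 0.0003 full turn [ 0.0006 -0.0006  0.0003]
```

Emit:
move_arm(rows=[[0.0025,0,-0.01,0,0,0],[0.0023,-0.0004,-0.02,0,0,0],[0,0,-0.02,0,0,0],[0,0,-0.01,0,0,0],[0,0,0,0,0,0],[0,0,0,0,0,0]])

```text
time_s: 23.15
ee_pos: [0.6201, -0.0247, 0.0623]
eef_rot: [0.169, 3.136, -0.002]
contact_force: [0.1, 0.1, -0.6]
opening: 0.153
finger_force: 43.5
```

```bash
python3 held.py y
python3 - <<'E'
from h import *
m,p,d=load("wh_y.npz");X=depthpts(m,d)
# yellow end strip of base (-x end, z 8) still visible from above?
k=(mask(p,"y",90,40)>0)&(X[...,2]>.003)&(X[...,2]<.02);print(k.sum(),rect(X[k]) if k.sum()>20 else "")
E
```

```text
ee [620.1 -24.7  62.3] yaw 173.83 toolz [ 0.0012 -0.0011 -1.    ] F [ 0.1  0.1 -0.6] open 0.153 ff 43.5 q [-0.18  0.45  1.54 -0.    1.15 -1.64] t 23.15
handle 4026 0.1008 (array([616.1, -24.6]), 60.5, 14.4, -6.6)
top 22857 (array([618.5, -24.7]), 123.4, 78.9, -6.1) [ 0.5877 -0.0215  0.0731]
1824 (array([551. , -16.7]), 86.4, 9.7, 83.9)
```

Emit:
move_arm(rows=[[-0.001,0.0003,-0.012,0,0,0],[0,0,-0.01,0,0,0],[0,0,-0.004,0,0,0],[0,0,-0.002,0,0,0],[0,0,0,0,0,0]])

```text
time_s: 23.82
ee_pos: [0.6185, -0.0243, 0.0338]
eef_rot: [0.169, 3.137, -0.001]
contact_force: [-0.6, -0.5, -1.2]
opening: 0.15
finger_force: 43.5
```

```bash
python3 held.py y
```

```text
ee [618.5 -24.3  33.8] yaw 173.82 toolz [ 0.e+00 -9.e-04 -1.e+00] F [-0.6 -0.5 -1.2] open 0.15 ff 43.5 q [-0.18  0.48  1.56 -0.    1.1  -1.64] t 23.825
handle 4012 0.0722 (array([614.6, -24.2]), 60.4, 14.5, -6.1)
top 22846 (array([617. , -24.3]), 123.5, 78.9, -6.0) [ 0.5861 -0.0212  0.0446]
```

Rim is ~2 mm above the plate, no contact; ease down.

Emit:
move_arm(rows=[[0,0,-0.001,0,0,0],[0,0,-0.001,0,0,0],[0,0,0,0,0,0]])

```text
time_s: 24.25
ee_pos: [0.6184, -0.0243, 0.0318]
eef_rot: [0.169, 3.137, -0.001]
contact_force: [1.1, -0.4, -0.6]
opening: 0.148
finger_force: 43.5
```

```bash
python3 st.py .616 -.024 .031 173.8
```

```text
ee [618.4 -24.3  31.8] yaw 173.82 toolz [-0.e+00 -8.e-04 -1.e+00] F [ 1.1 -0.4 -0.6] open 0.148 ff 43.5 q [-0.18  0.48  1.56 -0.    1.1  -1.64] t 24.25
shift [-0.0024  0.0003 -0.0008] yaw turn -0.0002 full turn [ 0.0004 -0.     -0.0002]
```

Emit:
move_arm(rows=[[0,0,-0.0007,0,0,0],[0,0,-0.0006,0,0,0],[0,0,0,0,0,0]])

```text
time_s: 24.62
ee_pos: [0.6185, -0.0245, 0.0311]
eef_rot: [0.169, 3.137, -0.002]
contact_force: [-2.2, -0.7, 3.4]
opening: 0.146
finger_force: 44.1
```

```bash
python3 held.py y
```

```text
ee [618.5 -24.5  31.1] yaw 173.83 toolz [ 2.0e-04 -1.2e-03 -1.0e+00] F [-2.2 -0.7  3.4] open 0.146 ff 44.1 q [-0.18  0.48  1.56 -0.    1.09 -1.64] t 24.625
handle 4014 0.0695 (array([614.8, -24.4]), 60.0, 14.5, -6.1)
top 22810 (array([617. , -24.4]), 123.4, 79.0, -6.1) [ 0.5862 -0.0211  0.0419]
```

Emit:
move_arm(rows=[[0,0,0,0,0,0],[0,0,0,0,0,0],[0,0,0.015,0,0,0],[0,0,0.045,0,0,0],[0,0,0.05,0,0,0],[-0.03,0.005,0.02,0,0,0.008],[-0.04,0.007,0,0,0,0.01],[-0.04,0.007,0,0,0,0.01],[-0.04,0.007,0,0,0,0.01],[-0.034,0.007,0,0,0,0.01],[0,0,0,0,0,0],[0,0,0,0,0,0]], grip=0)

```text
time_s: 26.18
ee_pos: [0.4358, 0.0084, 0.1618]
eef_rot: [0.012, 3.138, -0.002]
contact_force: [0.7, -0.3, 0.5]
opening: 0.498
finger_force: 0.0
```

```bash
python3 - <<'E'
from h import *
from st import st
e,M=st();m,p,d=snap("w12.npz");X=depthpts(m,d)
for c,c0,h in(("g",(.434,.009),.062),("y",(.616,-.024),.07)):
    k=(mask(p,c,90,40)>0)&(abs(X[...,2]-h)<.006)&(np.hypot(X[...,0]-c0[0],X[...,1]-c0[1])<.05);v,u=np.nonzero(k)
    if len(v)>30:print(c,k.sum(),np.median(X[k][:,2]).round(4),rect(onplane(m,np.c_[u,v],h)))
k=(X[...,2]>.029)&(X[...,2]<.045)&(np.hypot(X[...,0]-.434,X[...,1]-.009)<.09);print("top G",k.sum(),rect(X[k]))
T,D=capture("top");M=camera_model("top");Y=depthpts(M,D)
k=(mask(T,"y",90,40)>0)&(abs(Y[...,2]-.07)<.007)&(np.hypot(Y[...,0]-.616,Y[...,1]+.024)<.05);v,u=np.nonzero(k)
if len(v)>9:print("top cam y",k.sum(),np.median(Y[k][:,2]).round(4),rect(onplane(M,np.c_[u,v],.07)))
k=(abs(Y[...,2]-.042)<.007)&(np.hypot(Y[...,0]-.616,Y[...,1]+.024)<.08);Q=Y[k];print(k.sum(),np.linalg.lstsq(np.c_[Q[:,:2]-Q[:,:2].mean(0),np.ones(len(Q))],Q[:,2],rcond=None)[0].round(4) if k.sum()>50 else "")
E
python3 st.py .4343 .009 .021 179.5
```

```text
ee [435.8   8.4 161.8] yaw 179.57 toolz [ 0.0033 -0.0015 -1.    ] F [ 0.7 -0.3  0.5] open 0.498 ff 0.0 q [-0.18 -0.06  1.92 -0.    1.28 -1.74] t 26.175
g 1077 0.0616 (array([431.2,   9.6]), 58.2, 12.0, 0.1)
y 302 0.0692 (array([594.2, -22.1]), 25.4, 13.2, -6.8)
top G 10894 (array([433. ,   9.7]), 123.0, 79.2, -0.6)
top cam y 121 0.0696 (array([616.2, -25.2]), 58.8, 13.0, -6.1)
1305 [-0.0008 -0.0049  0.0419]
ee [435.9   8.3 161.4] yaw 179.56 toolz [ 0.0022 -0.0012 -1.    ] F [ 0.2 -0.6  0.5] open 0.502 ff 0.0 q [-0.18 -0.05  1.92 -0.    1.28 -1.74] t 26.275
shift [-0.0016  0.0007 -0.1404] yaw turn -0.0005 full turn [ 0.0006  0.001  -0.0005]
```

Emit:
move_arm(rows=[[-0.0028,0.001,-0.04,0,0,0],[0,0,-0.05,0,0,0],[0,0,-0.03,0,0,0],[0,0,-0.018,0,0,0],[0,0,0,0,0,0],[0,0,0,0,0,0]])

```text
time_s: 27.02
ee_pos: [0.433, 0.0094, 0.0233]
eef_rot: [0.012, 3.14, -0.002]
contact_force: [1.0, -0.7, 0.3]
opening: 0.498
finger_force: 0.0
```

Emit:
move_arm(rows=[[0,0,0,0,0,0],[0,0,0,0,0,0],[0,0,0,0,0,0],[0,0,0,0,0,0]], grip=-1, newtons=40)

```text
time_s: 27.52
ee_pos: [0.4328, 0.0095, 0.0236]
eef_rot: [0.011, 3.139, -0.002]
contact_force: [-0.2, -0.1, 6.6]
opening: 0.151
finger_force: 42.3
```

```bash
python3 st.py .626 .231 .12 193.3
```

```text
ee [432.8   9.5  23.6] yaw 179.59 toolz [ 0.0025 -0.0012 -1.    ] F [-0.2 -0.1  6.6] open 0.151 ff 42.3 q [-0.18  0.16  2.03 -0.    0.95 -1.74] t 27.525
shift [0.1932 0.2215 0.0964] yaw turn 0.1143 full turn [0.0004 0.0013 0.1143]
```

Emit:
move_arm(rows=[[0,0,0.015,0,0,0],[0,0,0.035,0,0,0],[0,0,0.045,0,0,0],[0.02,0.023,0.01,0,0,0.0145],[0.029,0.033,0,0,0,0.02],[0.029,0.033,0,0,0,0.02],[0.029,0.033,0,0,0,0.02],[0.029,0.033,0,0,0,0.02],[0.029,0.033,0,0,0,0.02],[0.028,0.033,0,0,0,0],[0,0,0,0,0,0],[0,0,0,0,0,0]])

```text
time_s: 29.02
ee_pos: [0.6236, 0.2302, 0.1272]
eef_rot: [0.365, -3.119, 0.002]
contact_force: [0.4, -0.4, -1.5]
opening: 0.149
finger_force: 41.4
```

```bash
python3 held.py g; python3 st.py .626 .231 .12 193.3;  python3 - <<'E'
from h import *
m,p,d=load("wh_g.npz");X=depthpts(m,d)
k=(mask(p,"g",90,40)>0)&(X[...,2]>.004)&(X[...,2]<.012)&(X[...,0]<.6)&(abs(X[...,1]-.22)<.08);print("strip",k.sum(),rect(X[k]) if k.sum()>20 else "")
E
```

```text
ee [623.6 230.2 127.2] yaw -166.66 toolz [-0.0016 -0.0018 -1.    ] F [ 0.4 -0.4 -1.5] open 0.149 ff 41.4 q [ 0.22  0.46  1.37 -0.    1.31 -1.58] t 29.025
handle 3742 0.165 (array([621.6, 229.6]), 60.0, 13.7, 13.4)
top 22222 (array([623.7, 230.4]), 123.3, 79.1, 13.3) [0.5932 0.2226 0.1374]
ee [623.6 229.9 127.3] yaw -166.69 toolz [-0.0013 -0.0016 -1.    ] F [ 0.3 -0.4 -1.5] open 0.15 ff 41.4 q [ 0.22  0.46  1.38 -0.    1.31 -1.58] t 29.075
shift [ 0.0024  0.0011 -0.0073] yaw turn -0.0001 full turn [ 0.0007 -0.0006 -0.0001]
strip 866 (array([562.4, 216.4]), 85.7, 7.9, -76.6)
```

Emit:
move_arm(rows=[[0.002,0.0007,-0.01,0,0,0],[0.0017,0.0006,-0.025,0,0,0],[0,0,-0.02,0,0,0],[0,0,-0.01,0,0,0],[0,0,0,0,0,0],[0,0,0,0,0,0]])

```text
time_s: 29.82
ee_pos: [0.6291, 0.2322, 0.0635]
eef_rot: [-0.364, 3.118, -0.001]
contact_force: [0.3, -0.1, -0.6]
opening: 0.147
finger_force: 41.4
```

```bash
python3 held.py g
```

```text
ee [629.1 232.2  63.5] yaw -166.68 toolz [ 2.1e-03 -4.0e-04 -1.0e+00] F [ 0.3 -0.1 -0.6] open 0.147 ff 41.4 q [ 0.23  0.54  1.4  -0.    1.2  -1.58] t 29.825
handle 3750 0.1014 (array([626.7, 231.4]), 59.6, 13.7, 13.4)
top 22407 (array([636.3, 203.3]), 138.6, 123.5, -76.6) [0.5989 0.2239 0.0737]
```

Emit:
move_arm(rows=[[-0.0012,0,-0.012,0,0,0],[0,0,-0.01,0,0,0],[0,0,-0.004,0,0,0],[0,0,-0.003,0,0,0],[0,0,0,0,0,0]])

```text
time_s: 30.5
ee_pos: [0.6271, 0.232, 0.0333]
eef_rot: [0.364, -3.12, 0.001]
contact_force: [-0.7, 0.0, -1.3]
opening: 0.151
finger_force: 41.4
```

```bash
python3 held.py g
```

```text
ee [627.1 232.   33.3] yaw -166.68 toolz [ 0.e+00 -9.e-04 -1.e+00] F [-0.7  0.  -1.3] open 0.151 ff 41.4 q [ 0.23  0.57  1.42 -0.    1.15 -1.58] t 30.5
handle 3772 0.0712 (array([624.7, 231.2]), 59.5, 13.7, 13.4)
top 22679 (array([634.2, 203.5]), 138.0, 123.7, -76.5) [0.5973 0.2229 0.0435]
```

Emit:
move_arm(rows=[[0,0,-0.0008,0,0,0],[0,0,-0.0008,0,0,0],[0,0,-0.0004,0,0,0],[0,0,0,0,0,0]])

```text
time_s: 31.05
ee_pos: [0.6272, 0.2321, 0.0318]
eef_rot: [-0.364, 3.12, -0.001]
contact_force: [-0.2, 0.2, -1.1]
opening: 0.148
finger_force: 41.5
```

```bash
python3 held.py g
```

```text
ee [627.2 232.1  31.8] yaw -166.67 toolz [ 5.e-04 -7.e-04 -1.e+00] F [-0.2  0.2 -1.1] open 0.148 ff 41.5 q [ 0.23  0.57  1.42 -0.    1.15 -1.58] t 31.05
handle 3784 0.0696 (array([625.1, 231.5]), 60.1, 13.7, 13.9)
top 22649 (array([634.3, 203.4]), 138.1, 123.7, -76.6) [0.5975 0.2229 0.042 ]
```

Just touching; half a millimetre more, release, retreat and check all three.

Emit:
move_arm(rows=[[0,0,-0.0006,0,0,0],[0,0,0,0,0,0]])

```text
time_s: 31.35
ee_pos: [0.6272, 0.2321, 0.0317]
eef_rot: [-0.365, 3.12, -0.001]
contact_force: [-3.4, -0.2, 4.9]
opening: 0.155
finger_force: 42.1
```

Emit:
move_arm(rows=[[0,0,0,0,0,0],[0,0,0,0,0,0],[0,0,0,0,0,0],[0,0,0.015,0,0,0],[0,0,0.045,0,0,0],[0,0,0.05,0,0,0],[-0.03,-0.04,0.03,0,0,0],[-0.04,-0.04,0.02,0,0,0],[-0.04,-0.04,0.01,0,0,0],[-0.04,-0.04,0,0,0,0],[0,0,0,0,0,0],[0,0,0,0,0,0]], grip=0)

```text
time_s: 32.85
ee_pos: [0.4781, 0.0721, 0.2023]
eef_rot: [-0.363, 3.117, -0.001]
contact_force: [-0.4, -0.7, 0.1]
opening: 0.501
finger_force: 0.0
```

Run:
```python
from h import *
from st import st
st()
for n in("top","side"):
    T,D=capture(n);M=camera_model(n);Y=depthpts(M,D)
    for c,c0 in(("y",(.6163,-.0245)),("b",(.6277,-.262)),("g",(.6262,.2313))):
        r=np.hypot(Y[...,0]-c0[0],Y[...,1]-c0[1])
        k=(mask(T,c,90,40)>0)&(abs(Y[...,2]-.07)<.008)&(r<.05);v,u=np.nonzero(k)
        if len(v)>9:print(n,c,k.sum(),"z",np.median(Y[k][:,2]).round(4),rect(onplane(M,np.c_[u,v],.07)))
        k=(abs(Y[...,2]-.042)<.006)&(r<.055);Q=Y[k];print("  lid",k.sum(),np.linalg.lstsq(np.c_[Q[:,:2]-c0,np.ones(len(Q))],Q[:,2],rcond=None)[0].round(4))
```

```text
ee [478.1  72.1 202.3] yaw -166.71 toolz [ 3.4e-03 -5.0e-04 -1.0e+00] F [-0.4 -0.7  0.1] open 0.501 ff 0.0 q [-0.03  0.01  1.77 -0.    1.36 -1.83] t 32.85
top y 123 z 0.0697 (array([616.1, -25.2]), 59.1, 13.0, -6.1)
  lid 1025 [ 0.0036 -0.0001  0.0419]
top b 119 z 0.069 (array([ 628. , -259.8]), 58.7, 13.5, -19.2)
  lid 996 [0.0022 0.0042 0.0418]
top g 115 z 0.0699 (array([627.8, 230.2]), 57.1, 14.2, 13.1)
  lid 803 [-0.0053  0.0018  0.0421]
side y 130 z 0.0702 (array([615.6, -19.8]), 67.5, 20.9, -8.3)
  lid 670 [ 0.0039 -0.0178  0.0438]
side b 85 z 0.0701 (array([ 624.1, -255.8]), 65.1, 18.3, -20.3)
  lid 488 [-0.0041 -0.0124  0.0438]
side g 147 z 0.0693 (array([621.5, 235.8]), 63.8, 17.7, 14.9)
  lid 957 [-0.001  -0.0057  0.0421]
```

All three lids lie flat at about z 42 mm with the handles at 70 mm, so I am handing in.

```bash
python3 -c "
from cell import *
print(close_job())"
```

```text
the job is handed in; nothing more can be done
None
```

The job is handed in at about 33 s: the yellow-taped cell lies flat in the yellow fixture (its tab contact was not checked separately), and each fixture is closed with its own-colour cover, measured flat at seated height with the slot toward the sockets.

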